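Sort the desk stationery into its holders

TASK

The stationery has been tossed about, some of it into the wrong holders: sort it. Lay the black ballpoint pen and the highlighter in the wooden pen rest, each in a notch of its own and centred over the two bars, and lay both binder clips flat, side by side, in the shallow black tray. Put the pad of sticky notes flat inside the corner guides of the wooden note holder, once the clip that was left there is out.

Things in the scene. Friction and masses are not known exactly. Their poses are not given: they have to be found in the camera images.
- pen: Slim black ballpoint pen lying on the desk, 145 long, 12 wide (over the pocket clip), 9 high, 12 g. Origin: middle of its length, on its underside as it lies at the start. Its y axis runs along the pen.
- marker: Highlighter pen with a yellow barrel and black cap end, 117 long, round, 15 in diameter, about 18 g; it can roll. At the start it lies on the floor of the black tray, roughly along the tray's length (its y). Origin: middle of its length, on its underside as it lies at the start (7 mm below the axis). Its x axis runs along it.
- note_pad: Pad of yellow sticky notes lying flat on the desk, 50 (its x) by 76 (its y) by 13 high, solid, about 35 g. Origin: centre of its underside. Grip it across the 50 mm sides.
- clip_a: Larger black binder clip lying on the desk, 49 long (x), 32 wide (y), 18 high, about 15 g, rigid. Origin: centre of its outline, on its underside. The black spring body, 12 high and as wide as the clip, spans x = -24 to -2; the bright wire loop, 18 wide, spans x = -4 to 24 and rises to z = 18. Grip the spring body across its width (y), at about x = -12.
- clip_b: Smaller black binder clip, 49 long (x), 25 wide (y), 18 high, about 15 g, rigid; shaped and gripped like the larger one (spring body 12 high at x = -24 to -2, wire loop at x = -4 to 24). Origin: centre of its outline, on its underside. At the start it lies on the floor of the note holder, its width (y) roughly along the holder's long side (y).
- pen_rest: Pale wooden pen rest, grey felt inlay, fixed: base board 100 (x) by 124 (y) by 6 high, with two bars across it at x = -38 and +38 (14 thick). Pens lie along x over both bars, in two notches centred on y = -25 and +25, each 30 wide, flat floor at z = 14, between rounded ridges (y = -50, 0, 50; tops z = 24). Between the bars: 62 free for fingers. Origin: centre of the underside, on the desk.
- note_holder: Pale wooden note holder, grey felt floor, fixed: base board 80 (x) by 106 (y), floor 5 above the desk, with four L-shaped corner guides, 5 thick, up to z = 23. Inside the guides 66 (x) by 92 (y). Open for fingers between the guides: 58 wide in the middle of the long sides (x = -33, +33), 50 wide in the middle of the short sides (y = -46, +46). Origin: centre of the underside, on the desk.
- clip_tray: Shallow black plastic tray, fixed to the desk: 110 (x) by 170 (y) by 20 high outside, walls 3 thick, floor 3 above the desk, inside 104 by 164. (A printer 180 high stands at the back, at x 600 to 920, y -80 to 320 of the desk, in the robot's frame: travel over it at a good height.) Origin: centre of the underside, on the desk.

How it is judged:
At the end, for the whole second after the job is handed in: Pen and highlighter level in different notches of the rest (15 mm off its line, 22 mm along, 0.2 rad); pad flat on the note holder's floor inside the guides (12 mm, 0.25 rad); both clips flat on the black tray's floor (origin 50/80 mm from its centre in x/y); all at rest (((x of pen in the frame of pen_rest between -0.022 and 0.022 m and y of pen in the frame of pen_rest between 0.01 and 0.04 m and z of pen in the frame of pen_rest between 0.011 and 0.031 m and angle between the y axis of pen and the x axis of pen_rest, either way round below 0.2 rad and angle between pen's own y axis and vertical between 1.49 and 1.65 rad and x of marker in the frame of pen_rest between -0.022 and 0.022 m and y of marker in the frame of pen_rest between -0.04 and -0.01 m and z of marker in the frame of pen_rest between 0.011 and 0.031 m and angle between the x axis of marker and the x axis of pen_rest, either way round below 0.2 rad and angle between marker's own x axis and vertical between 1.49 and 1.65 rad) or (x of pen in the frame of pen_rest between -0.022 and 0.022 m and y of pen in the frame of pen_rest between -0.04 and -0.01 m and z of pen in the frame of pen_rest between 0.011 and 0.031 m and angle between the y axis of pen and the x axis of pen_rest, either way round below 0.2 rad and angle between pen's own y axis and vertical between 1.49 and 1.65 rad and x of marker in the frame of pen_rest between -0.022 and 0.022 m and y of marker in the frame of pen_rest between 0.01 and 0.04 m and z of marker in the frame of pen_rest between 0.011 and 0.031 m and angle between the x axis of marker and the x axis of pen_rest, either way round below 0.2 rad and angle between marker's own x axis and vertical between 1.49 and 1.65 rad)) and x of note_pad in the frame of note_holder between -0.012 and 0.012 m and y of note_pad in the frame of note_holder between -0.012 and 0.012 m and z of note_pad in the frame of note_holder between 0.002 and 0.009 m and angle between the y axis of note_pad and the y axis of note_holder, either way round below 0.25 rad and angle between note_pad's own z axis and vertical below 0.08 rad and x of clip_a in the frame of clip_tray between -0.05 and 0.05 m and y of clip_a in the frame of clip_tray between -0.08 and 0.08 m and z of clip_a in the frame of clip_tray between 0.001 and 0.012 m and angle between each of clip_a, clip_b's own z axis and vertical below 0.3 rad and x of clip_b in the frame of clip_tray between -0.05 and 0.05 m and y of clip_b in the frame of clip_tray between -0.08 and 0.08 m and z of clip_b in the frame of clip_tray between 0.001 and 0.012 m and linear speed of each of pen, marker, note_pad, clip_a, clip_b below 0.02 m/s); the robot touches nothing.
It also fails if it takes over 141 s, if anything falls off the work surface, if the arm or the gripper's body presses on something with over 40 N, if the wrist force passes 120 N, or if a joint passes its speed limit or range.

ROBOT

A 6-joint arm with a two-finger parallel gripper is mounted at the origin on a cart in front of the work surface, level with it; the furniture and walls round the work are solid. World frame = base frame: x ahead of the robot, y to its left, z up, the work surface at z = 0. Lengths are in m, angles in rad, forces in N, time in s.
With the tool pointing down it reaches from about 0.4 to 0.925 m from the base axis. Payload 12.5 kg.
Tool frame: the origin (TCP) lies on the centre line of the jaws, within the pads' length; the fingertips stand 11 mm ahead of it and the grasp point (between the pads) lies 8 mm behind it; z points along the fingers, y is the line along which they close (so a half turn about z gives the same grasp; the last joint's range is limited). The gripper opens to 95 mm and grips with 3 to 60 N. Pads are 20 mm wide; open, the fingers measure 119 mm over their backs; the gripper's body (75 mm by 180 mm) begins 59 mm behind the grasp point.
Start: joints at [1.232, 0.491, 1.559, -0, 1.092, -0.106], TCP at [0.144, 0.608, 0.202] pointing down, gripper open.
Joint ranges: [-3.1, 3.1], [-0.84, 2.19], [0.05, 2.79], [-1.13, 4.28], [0.06, 2.93], [-2.69, 2.69]. Speed limits (rad/s): [2.22, 2.22, 2.79, 3.14, 3.14, 3.14].

INTERFACE

Orientations are given as a unit quaternion [x, y, z, w].
In Python, from workcell import robot gives the robot as it stands.
- The arm moves only by the shell command python3 -m inch 'ROWS' [OPENING] [FORCE]. ROWS is JSON, a list of rows, each an object with "linear": the shift along the tool's x, y, z in cm, a list of three; "dr": the turn, a rotation vector about the tool's x, y, z in degrees, a list of three. A call has 1 to 20 rows; each row is the pose to reach, as a shift and turn from the pose commanded when the call began, along the tool's axes at that moment; what a row does not reach only later rows make up. A row lasts 1/12 s, in which the tool goes at most 41.7 mm and 7.16 degrees, less where a joint would pass 70% of its speed; a pose out of reach is approached as far as the arm can. A call with a gripper value outside its range is refused whole. OPENING is the finger opening in cm, from 0 to 9.51, set as the call begins (- or left out, the last holds). The fingers move at their own pace and stop on an object; FORCE is the grip in N (left out, the last holds). Time passes only in rows, so rows that repeat a pose let the fingers close. It gives the time, the measured TCP pose, the force, the opening and the grip force at its end, in the units of the state.
- robot.state(): the state, without advancing time (a new reading comes with each control period).
- robot.grab_frame(name): name is "scene" or "top" or "wrist"; returns a dict with "image" (480x640x3 uint8, red, green, blue), "range_z" (480x640 float32, m along the optical axis (not along the pixel's ray), 0 where there is no reading), "fovy" (degrees; the focal length in pixels is half the picture's height over the tangent of half this angle, whatever the lens; pixels are square), "cx", "cy" (the principal point, pixels), "rvec" (rotation vector, rad) and "tvec" (3), from world to camera coordinates, as OpenCV has them; the wrist camera has in their place "mount" (4x4, takes a point from camera to tool coordinates, whose origin is the TCP and whose axes are the flange's). Camera axes: x right, y down, z forward; pixel columns grow to the right and rows downward; lengths in m; the calibration is good to about 2 mm. The wrist camera is an equidistant fisheye: a pixel r from the principal point sees the ray r / f radians off the axis. A picture is of the moment at which its call begins: read the wrist's pose just before it.
- robot.close_job(): hands the job in; it is judged then, once.
The state is a dict: "clock": time; "joint_positions": joint angles; "joint_velocities": joint speeds; "joint_efforts": joint torques, N m; "tool_pos": TCP position; "ee_rot": TCP orientation; "ft_force": force on the tool from outside, world axes, zero at the start; "moment": the same for the moment, N m; "grip_width": finger opening in m; "grasp_force": force on a finger pad.
Only numpy, scipy, OpenCV 4.12 (cv2) and the standard library are available. Lean on these libraries where they do the work, as an engineer would, in place of code of your own. Each camera call takes 0.05 s, during which the arm holds its last target. There are 200 camera calls.

## Working session

There is one attempt and no reset: what is moved stays moved. The work goes in short steps, Python scripts to look and compute and a shell command to move; the robot and the scene stay as the last step left them, time stands still between calls to the robot, and variables do not carry over. Pictures are saved under pics/ and viewed, at most 14 in all, crops included, and the job is handed in when it is done.

```bash
ls; mkdir -p pics
cat > h.py <<'E'
import numpy as np, cv2
from workcell import robot
from scipy.spatial.transform import Rotation as R
def grab(n):
    s=robot.state(); f=robot.grab_frame(n); f['s']=s; return f
def save(f,name,crop=None):
    im=f['image'][:,:,::-1]
    if crop: x0,y0,x1,y1,k=crop; im=cv2.resize(im[y0:y1,x0:x1],None,fx=k,fy=k,interpolation=cv2.INTER_CUBIC)
    cv2.imwrite('pics/'+name,im)
def foc(f): return 240/np.tan(np.radians(f['fovy'])/2)
def ray(f,u,v):
    if 'mount' in f:
        dx,dy=u-f['cx'],v-f['cy']; r=np.hypot(dx,dy)+1e-9; t=r/foc(f)
        d=np.array([np.sin(t)*dx/r,np.sin(t)*dy/r,np.cos(t)])
        M=np.array(f['mount']); Rt=R.from_quat(f['s']['ee_rot']).as_matrix()
        return Rt@M[:3,3]+np.array(f['s']['tool_pos']), Rt@M[:3,:3]@d
    Rm=R.from_rotvec(np.ravel(f['rvec'])).as_matrix(); t=np.ravel(f['tvec'])
    return -Rm.T@t, Rm.T@np.array([(u-f['cx'])/foc(f),(v-f['cy'])/foc(f),1])
def plane(f,u,v,z):
    o,d=ray(f,u,v); return o+d*(z-o[2])/d[2]
def deep(f,u,v):
    o,d=ray(f,u,v); return o+d*f['range_z'][int(v),int(u)]
E
python3 - <<'E'
from h import *
for n in('top','scene','wrist'):
    f=grab(n); save(f,n+'0.png')
    print(n,f['fovy'],f['cx'],f['cy'],ray(f,320,240), f['range_z'].min(),f['range_z'].max())
s=robot.state();print(s)
E
```

```text
pics
top 45.97157786989568 315.1589889569165 234.76166065785517 (array([0.3732903 , 0.08334685, 1.45510553]), array([ 0.09040775, -0.01171892, -0.99591567])) 0.0 2.2684934
scene 46.71671323297936 325.91463309902844 233.93691298587612 (array([-0.1559049 , -0.35272954,  0.95091069]), array([ 0.55192703,  0.37153974, -0.74670415])) 0.0 2.2768004
wrist 65.70646984690485 320.07180546402395 236.9127200320645 (array([0.07598738, 0.62425396, 0.3849605 ]), array([ 0.25268691, -0.06054306, -0.96565204])) 0.0 1.2284429
{'clock': 0.15, 'joint_positions': array([ 1.23239569e+00,  4.91420697e-01,  1.55931741e+00,  3.19443651e-06,
        1.09168080e+00, -1.05594149e-01]), 'joint_velocities': array([ 0.00179882, -0.00184805, -0.00266146,  0.00015693, -0.001442  ,
       -0.00011391]), 'joint_efforts': array([ 2.05040124e-03, -6.12894344e+01, -2.58278185e+01,  6.93089166e-02,
        4.72776534e-02, -8.01725628e-05]), 'tool_pos': array([0.14410485, 0.60796947, 0.2019935 ]), 'ee_rot': array([ 1.16141270e-01,  9.93232619e-01, -4.02675419e-04, -9.23436648e-05]), 'ft_force': array([ 0.43219738, -0.57402243,  0.44475287]), 'moment': array([-0.05761871,  0.03035437, -0.04246268]), 'grasp_force': 0.0, 'grip_width': 0.09498169364419551}
```

View pics/top0.png

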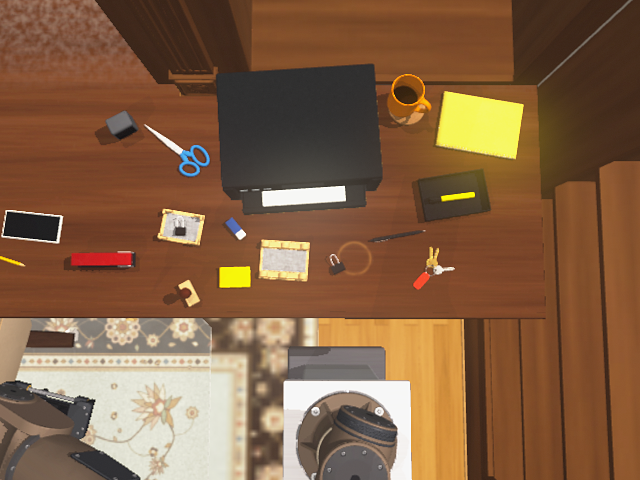

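View pics/scene0.png

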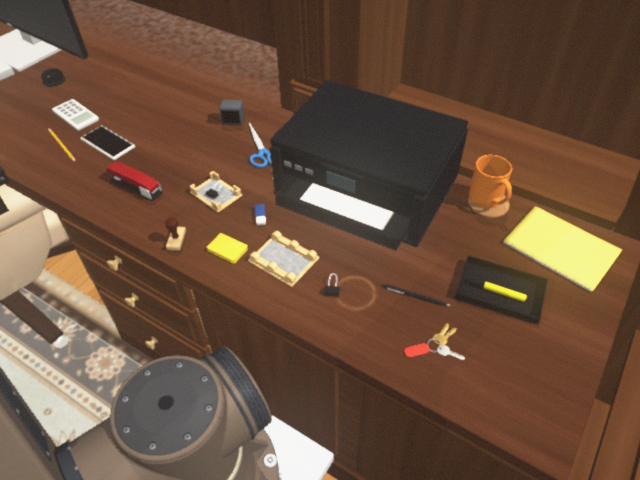

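The top view shows the note holder with clip_b at (181,227), the pen rest at (285,260), the pad at (235,277), clip_a at (336,263), the pen at (397,236), and the tray at (453,195) with the highlighter at (458,196).

```bash
cat > m0.py <<'E'
from h import *
from h import *
def comp(f,mask,box):
    x0,y0,x1,y1=box; m=np.zeros(mask.shape,np.uint8); m[y0:y1,x0:x1]=mask[y0:y1,x0:x1]
    n,l,st,c=cv2.connectedComponentsWithStats(m); i=1+np.argmax(st[1:,4])
    return (l==i).astype(np.uint8)
def rect(f,m,z):
    ys,xs=np.nonzero(m); P=np.array([plane(f,x,y,z)[:2] for x,y in zip(xs,ys)])
    (c,wh,a)=cv2.minAreaRect((P*1000).astype(np.float32))
    return np.round(c,1),np.round(wh,1),round(a,1),len(xs)
B={'top':dict(marker=(435,185,480,208),pad=(215,262,255,292),clip_a=(325,250,348,276),pen=(362,225,430,246),tray=(412,165,494,225),rest=(255,235,315,285),holder=(153,205,210,250),clip_b=(168,212,192,240)),
 'scene':dict(marker=(475,275,535,305),pad=(203,230,250,265),clip_a=(318,268,342,300),pen=(378,280,455,310),tray=(452,252,552,322),rest=(245,228,322,288),holder=(185,168,246,214),clip_b=(202,180,225,204))}
Z=dict(marker=.010,pad=.013,clip_a=.012,pen=.005,tray=.02,rest=.014,holder=.014,clip_b=.017)
for n in('top','scene'):
    f=grab(n); h=cv2.cvtColor(f['image'],cv2.COLOR_RGB2HSV); H,S,V=[h[...,i].astype(int) for i in range(3)]
    M=dict(marker=(abs(H-29)<6)&(S>150)&(V>120),pad=(abs(H-29)<6)&(S>150)&(V>120),
      clip_a=(V<45),pen=(V<50),tray=(V<50)|((abs(H-29)<6)&(S>150)),rest=(V>130)|((S<90)&(V>90)),holder=(V>130)|((S<90)&(V>90)),clip_b=V<60)
    for k,b in B[n].items():
        try: print(n,k,*rect(f,comp(f,M[k].astype(np.uint8),b),Z[k]))
        except Exception as e: print(n,k,e)
    for k,(u,v) in (dict(pad=(235,277),tray=(430,195),rest=(285,262),desk=(380,270)) if n=='top' else dict(pad=(228,248),rest=(285,258),desk=(400,260))).items(): print(n,'depth',k,np.round(deep(f,u,v),4))
E
python3 m0.py; python3 -c "
from h import *
for n,c in(('top',(150,200,310,300,5)),):
    save(grab(n),'t1.png',c)"
```

```text
top marker [ 619.  -289.4] [16.2 87.9] 7.3 209
top pad [409.4 283.4] [50.7 78.4] 0.1 613
top clip_a attempt to get argmax of an empty sequence
top pen attempt to get argmax of an empty sequence
top tray [ 617.3 -286.8] [16.1 87.3] 7.3 211
top rest [454.3 157.1] [125. 151.] 0.1 2592
top holder [537.8 423.5] [111.3  81.5] 80.6 1260
top clip_b [518.5 423.8] [ 0.  20.4] 0.1 9
top depth pad [0.4094 0.2826 0.0112]
top depth tray [ 0.6235 -0.22    0.0008]
top depth rest [0.4478 0.1556 0.0118]
top depth desk [ 0.4285 -0.0887 -0.0061]
scene marker [ 622.3 -288.8] [20.5 88.1] 7.6 328
scene pad [410.4 279.3] [55.7 82.4] 0.9 665
scene clip_a attempt to get argmax of an empty sequence
scene pen [ 513.4 -116.6] [2.1 0. ] 121.8 2
scene tray [ 609.1 -267.9] [ 25.3 131.3] 10.8 421
scene rest [453.1 155.6] [135.  111.6] 86.6 2238
scene holder [539.6 422.2] [129.2  94. ] 80.4 1121
scene clip_b [517.9 422.7] [15.  4.] 88.6 9
scene depth pad [0.4087 0.2758 0.0135]
scene depth rest [0.4566 0.1543 0.0065]
scene depth desk [ 5.902e-01 -6.240e-02 -1.000e-04]
```

View pics/t1.png

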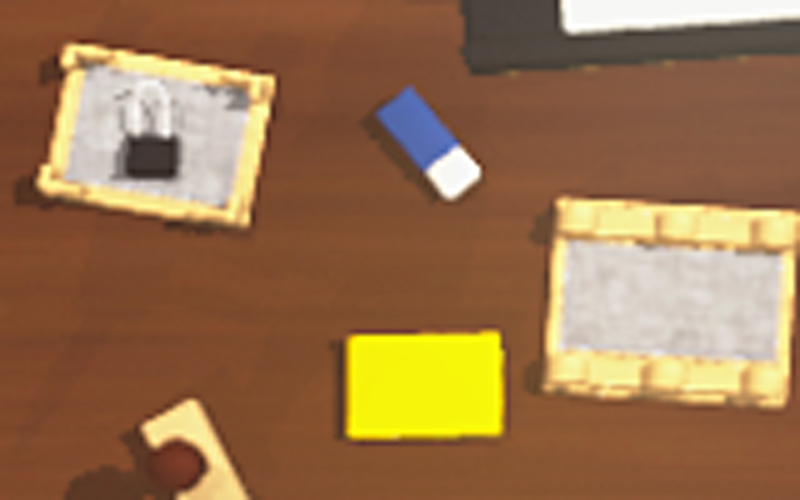

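The crop shows clip_b in the holder, body at crop (150,157) and loop pointing away from the robot. The pad is at (425,385) and the rest's bars run left to right. I'll move on and refine with the wrist camera.

```bash
python3 -m inch '[{"linear":[-4,-1.6,-2],"dr":[0,0,-2]},{"linear":[-8,-3.2,-2],"dr":[0,0,-5]},{"linear":[-12,-4.8,-2],"dr":[0,0,-9]},{"linear":[-40.8,-16,-2],"dr":[0,0,-13.4]},{"linear":[-40.8,-16,-2],"dr":[0,0,-13.4]},{"linear":[-40.8,-16,-2],"dr":[0,0,-13.4]},{"linear":[-40.8,-16,-2],"dr":[0,0,-13.4]},{"linear":[-40.8,-16,-2],"dr":[0,0,-13.4]},{"linear":[-40.8,-16,-2],"dr":[0,0,-13.4]},{"linear":[-40.8,-16,-2],"dr":[0,0,-13.4]},{"linear":[-40.8,-16,-2],"dr":[0,0,-13.4]},{"linear":[-40.8,-16,-2],"dr":[0,0,-13.4]},{"linear":[-40.8,-16,-2],"dr":[0,0,-13.4]},{"linear":[-40.8,-16,-2],"dr":[0,0,-13.4]},{"linear":[-40.8,-16,-2],"dr":[0,0,-13.4]},{"linear":[-40.8,-16,-2],"dr":[0,0,-13.4]}]'
cat >> h.py <<'E'
def goal(x,y,z,thdeg,half=None):
    """tool row to bring TCP to x,y,z with closing axis (tool y) at heading thdeg"""
    s=robot.state(); R0=R.from_quat(s['ee_rot']); best=None
    for k in (0,180):
        t=np.radians(thdeg+k); yv=np.array([np.cos(t),np.sin(t),0]); zv=np.array([0,0,-1]); xv=np.cross(yv,zv)
        rv=(R0.inv()*R.from_matrix(np.c_[xv,yv,zv])).as_rotvec(degrees=True)
        if best is None or np.linalg.norm(rv)<np.linalg.norm(best): best=rv
    l=R0.inv().apply(np.array([x,y,z])-s['tool_pos'])*100
    n=max(np.linalg.norm(l)/4.17,np.linalg.norm(best)/7.16)
    print('linear',np.round(l,2),'dr',np.round(best,1),'rows',round(n,1),'q6',round(s['joint_positions'][5],2),'clk',round(s['clock'],1))
E
python3 - <<'E'
from h import *
f=grab('wrist'); save(f,'w1.png'); s=f['s']; print(s['clock'],s['tool_pos'],s['ee_rot'],s['joint_positions'])
E
```

```text
clock: 1.63
tool_pos: [0.5033, 0.3592, 0.2226]
ee_rot: [-0.001, 1.0, 0.0, 0.0]
ft_force: [0.1, 0.0, 0.2]
grip_width: 0.095
grasp_force: 0.0
1.6333 [0.50330127 0.35922301 0.22264962] [-1.35111205e-03  9.99999080e-01  1.07516470e-04  5.06316508e-05] [ 5.13042863e-01  4.62652985e-01  1.55108546e+00  1.52651436e-04
  1.12766063e+00 -1.06052113e+00]
```

View pics/w1.png

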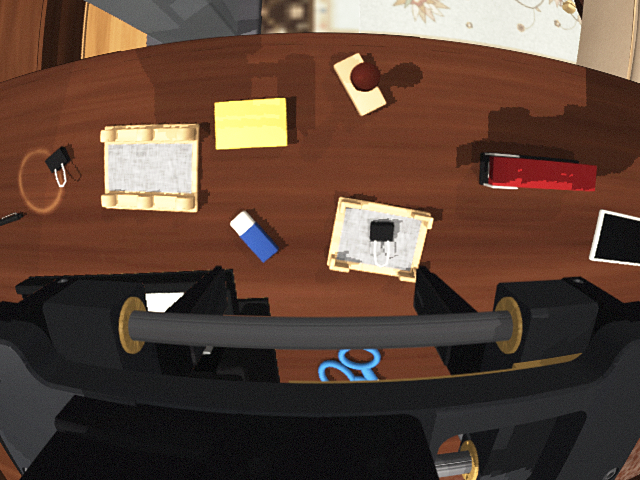

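The wrist view shows the holder at about (381,239) with clip_b's body at (381,231), the pad at (251,123), the rest at (151,167), and clip_a at (58,160).

```bash
cat > m1.py <<'E'
from m1h import *
E
cat > m1h.py <<'E'
from h import *
def comp(m,box):
    x0,y0,x1,y1=box; q=np.zeros(m.shape,np.uint8); q[y0:y1,x0:x1]=m[y0:y1,x0:x1]
    n,l,st,c=cv2.connectedComponentsWithStats(q); return l==1+np.argmax(st[1:,4])
def rect(f,m,z):
    ys,xs=np.nonzero(m); P=np.array([plane(f,x,y,z)[:2] for x,y in zip(xs,ys)])*1000
    c,wh,a=cv2.minAreaRect(P.astype(np.float32)); return np.round(c,1),np.round(wh,1),round(a,1),len(xs)
def hsv(f):
    h=cv2.cvtColor(f['image'],cv2.COLOR_RGB2HSV).astype(int); return h[...,0],h[...,1],h[...,2]
E
python3 - <<'E'
from m1h import *
f=grab('wrist'); H,S,V=hsv(f)
yel=(abs(H-29)<6)&(S>100)&(V>120); grey=(S<60)&(V>90); dark=(V<55); wood=((V>130)&(abs(H-22)<8)&(S<190))|grey
print('pad',*rect(f,comp(yel,(205,90,295,155)),.013))
print('rest felt',*rect(f,comp(grey,(95,115,205,220)),.006))
print('rest all',*rect(f,comp(wood,(92,115,207,220)),.02))
print('holder felt',*rect(f,comp(grey,(325,190,440,285)),.005))
print('holder all',*rect(f,comp(wood,(322,190,440,287)),.020))
m=comp(dark,(360,212,402,245));print('clip_b',*rect(f,m,.017))
m=comp(dark,(40,140,78,178));print('clip_a',*rect(f,m,.012))
for u,v in((250,125),(381,230),(151,168),(350,240)): print(u,v,deep(f,u,v).round(4))
im=np.hstack([cv2.resize(f['image'][y:y+100,x:x+130,::-1],None,fx=3,fy=3,interpolation=cv2.INTER_CUBIC) for x,y in((85,115),(318,190))])
cv2.imwrite('pics/w2.png',im)
E
```

```text
pad [411.9 284.7] [51.3 76.7] 1.5 1723
rest felt [454.6 160.1] [121.4  59.8] 86.5 4438
rest all [454.  164.7] [126.8  96.9] 86.6 8053
holder felt [540.4 427.4] [109.2  77.4] 80.7 4784
holder all [538.1 424.6] [107.1  81.9] 80.6 5979
clip_b [527.3 426. ] [25.  21.2] 87.8 415
clip_a [436.4  27.3] [23.9 40.8] 25.5 369
250 125 [0.4151 0.2896 0.0368]
381 230 [0.5251 0.4244 0.0231]
151 168 [0.4534 0.1879 0.0537]
350 240 [0.5403 0.3926 0.0079]
```

View pics/w2.png

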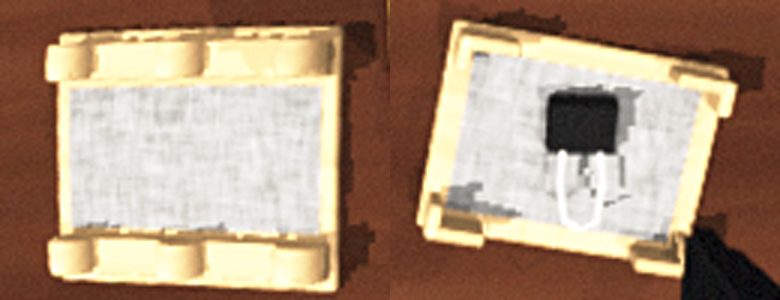

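The crops show both fixtures with a slight tilt and clip_b square in the holder. Next I go to the tray.

```bash
python3 -m inch '[{"linear":[-0.5,-3,-1],"dr":[0,0,2]},{"linear":[-1,-6,-2],"dr":[0,0,6]},{"linear":[-9,-62.9,-3],"dr":[0,0,83]},{"linear":[-9,-62.9,-3],"dr":[0,0,83]},{"linear":[-9,-62.9,-3],"dr":[0,0,83]},{"linear":[-9,-62.9,-3],"dr":[0,0,83]},{"linear":[-9,-62.9,-3],"dr":[0,0,83]},{"linear":[-9,-62.9,-3],"dr":[0,0,83]},{"linear":[-9,-62.9,-3],"dr":[0,0,83]},{"linear":[-9,-62.9,-3],"dr":[0,0,83]},{"linear":[-9,-62.9,-3],"dr":[0,0,83]},{"linear":[-9,-62.9,-3],"dr":[0,0,83]},{"linear":[-9,-62.9,-3],"dr":[0,0,83]},{"linear":[-9,-62.9,-3],"dr":[0,0,83]},{"linear":[-9,-62.9,-3],"dr":[0,0,83]},{"linear":[-9,-62.9,-3],"dr":[0,0,83]},{"linear":[-9,-62.9,-3],"dr":[0,0,83]},{"linear":[-9,-62.9,-3],"dr":[0,0,83]},{"linear":[-9,-62.9,-3],"dr":[0,0,83]}]' 6
python3 - <<'E'
from m1h import *
f=grab('wrist'); save(f,'w3.png')
E
```

```text
clock: 3.32
tool_pos: [0.5948, -0.2698, 0.2522]
ee_rot: [0.662, 0.749, 0.0, -0.0]
ft_force: [0.2, -0.5, 1.0]
grip_width: 0.0599
grasp_force: 0.0
```

View pics/w3.png

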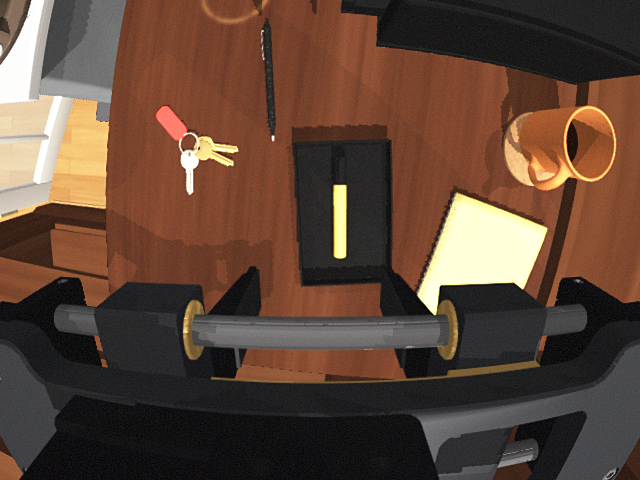

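The tray's rim corners are at (294,142), (388,140), (391,282) and (303,284). The highlighter's yellow part runs from (340,184) to (341,258) with its cap upward, and the pen runs from (266,18) to (273,140).

Run:
```python
from m1h import *
f=grab('wrist'); H,S,V=hsv(f)
yel=(abs(H-27)<8)&(S>100)&(V>120)
m=comp(yel,(320,175,360,265));print('marker yellow',*rect(f,m,.012))
C=np.array([plane(f,u,v,.02)[:2]*1000 for u,v in((294,142),(388,140),(391,282),(303,284))])
print('tray',C.round(0).tolist(),C.mean(0).round(1),[np.linalg.norm(C[i]-C[i-1]).round(1) for i in range(4)])
d=C[0]+C[1]-C[2]-C[3];print('tray y heading',np.degrees(np.arctan2(d[1],d[0])))
print('cap end',plane(f,339,148,.012).round(4), 'yellow end',plane(f,340.5,258,.012).round(4),plane(f,340,185,.012).round(4))
m=comp(V<70,(255,0,280,142));print('pen dark',*rect(f,m,.005))
for u,v in((266,18),(269,80),(273,139)):print('pen',plane(f,u,v,.005).round(4))
ys,xs=np.nonzero(m)
for y in range(0,140,8): print(y,xs[ys==y].min() if (ys==y).any() else '',xs[ys==y].max() if (ys==y).any() else '',end='; ')
```

```text
marker yellow [ 620.8 -288.1] [15.2 87.5] 7.6 456
tray [[558.0, -202.0], [662.0, -186.0], [693.0, -352.0], [587.0, -367.0]] [ 624.9 -276.7] [np.float64(167.3), np.float64(104.8), np.float64(168.7), np.float64(106.6)]
tray y heading 100.31402467438531
cap end [ 0.6088 -0.2028  0.012 ] yellow end [ 0.628  -0.3313  0.012 ] [ 0.6155 -0.2447  0.012 ]
pen dark [ 518.2 -126.2] [  9.7 141.6] 10.8 807
pen [ 0.5054 -0.0566  0.005 ]
pen [ 0.5194 -0.133   0.005 ]
pen [ 0.5325 -0.2015  0.005 ]
0  ; 8  ; 16  ; 24 264 268; 32 263 270; 40 263 270; 48 264 271; 56 264 271; 64 265 271; 72 265 272; 80 266 272; 88 266 273; 96 267 273; 104 267 273; 112 267 274; 120 268 274; 128 270 274; 136  ;
```

Run:
```python
from h import *
goal(.619,-.272,.05,7.6);goal(.619,-.272,.0165,7.6)
```

```text
linear [-0.59  2.34 20.26] dr [ 0.  -0.  -0.5] rows 4.9 q6 -0.65 clk 3.4
linear [-0.59  2.34 23.61] dr [ 0.  -0.  -0.5] rows 5.7 q6 -0.65 clk 3.4
```

```bash
python3 -m inch '[{"linear":[-0.6,2.3,2],"dr":[0,0,-0.5]},{"linear":[-0.6,2.3,5],"dr":[0,0,-0.5]},{"linear":[-0.6,2.3,9],"dr":[0,0,-0.5]},{"linear":[-0.6,2.3,13],"dr":[0,0,-0.5]},{"linear":[-0.6,2.3,16.5],"dr":[0,0,-0.5]},{"linear":[-0.6,2.3,19],"dr":[0,0,-0.5]},{"linear":[-0.6,2.3,21],"dr":[0,0,-0.5]},{"linear":[-0.6,2.3,22],"dr":[0,0,-0.5]},{"linear":[-0.6,2.3,22.8],"dr":[0,0,-0.5]},{"linear":[-0.6,2.3,23.3],"dr":[0,0,-0.5]},{"linear":[-0.6,2.3,23.6],"dr":[0,0,-0.5]},{"linear":[-0.6,2.3,23.6],"dr":[0,0,-0.5]},{"linear":[-0.6,2.3,23.6],"dr":[0,0,-0.5]},{"linear":[-0.6,2.3,23.6],"dr":[0,0,-0.5]}]' 4 && python3 -m inch '[{"linear":[0,0,0],"dr":[0,0,0]},{"linear":[0,0,0],"dr":[0,0,0]},{"linear":[0,0,0],"dr":[0,0,0]},{"linear":[0,0,0],"dr":[0,0,0]},{"linear":[0,0,0],"dr":[0,0,0]},{"linear":[0,0,0],"dr":[0,0,0]},{"linear":[0,0,0],"dr":[0,0,0]}]' 0.5 12
```

```text
clock: 4.58
tool_pos: [0.6189, -0.2739, 0.0174]
ee_rot: [0.659, 0.752, 0.0, 0.001]
ft_force: [0.1, 1.4, -0.3]
grip_width: 0.0403
grasp_force: 0.0
clock: 5.17
tool_pos: [0.6185, -0.2737, 0.0164]
ee_rot: [0.659, 0.752, 0.0, -0.0]
ft_force: [0.1, -0.3, -0.4]
grip_width: 0.0056
grasp_force: 0.0
```

Run:
```python
from m1h import *
f=grab('wrist'); a=f['image'][140:380,200:440,::-1]; f2=grab('top'); b=f2['image'][160:230,405:500,::-1]
a=cv2.resize(a,(480,480)); b=cv2.resize(b,(310,228)); c=np.zeros((480,310,3),np.uint8); c[:228]=b
g=grab('scene')['image'][240:330,445:560,::-1]; c[240:480]=cv2.resize(g,(310,240))
cv2.imwrite('pics/w4.png',np.hstack([a,c])); print(f['s']['grip_width'])
```

```text
0.005610732913491488
```

View pics/w4.png

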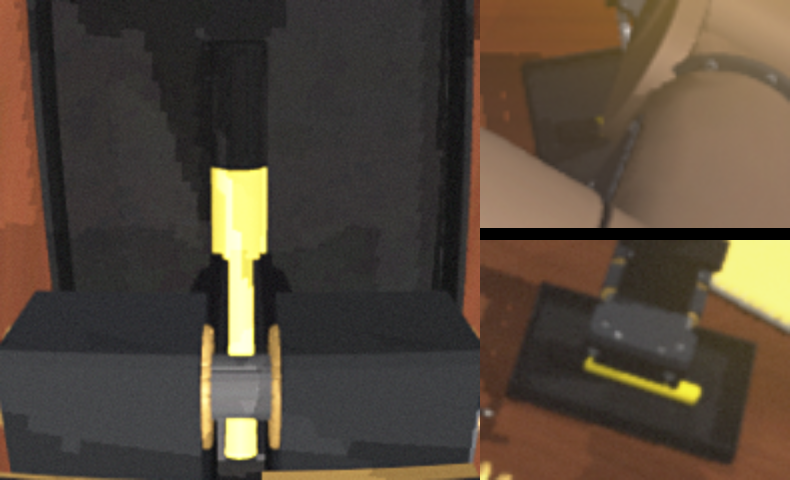

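The fingers look closed to 5.6 mm with yellow barrel below the gap, so they may have closed over the top of it. I'll lift a little and look.

```bash
python3 -m inch '[{"linear":[0,0,-1],"dr":[0,0,0]},{"linear":[0,0,-3],"dr":[0,0,0]},{"linear":[0,0,-5],"dr":[0,0,0]},{"linear":[0,0,-6],"dr":[0,0,0]},{"linear":[0,0,-6],"dr":[0,0,0]},{"linear":[0,0,-6],"dr":[0,0,0]}]'
python3 - <<'E'
from m1h import *
f=grab('wrist'); H,S,V=hsv(f); m=comp((abs(H-27)<8)&(S>100)&(V>120),(200,100,440,330)); print(rect(f,m,.012))
ys,xs=np.nonzero(m);print(ys.min(),ys.max())
for y in range(ys.min(),ys.max(),10):
  q=xs[ys==y]; u=q.mean(); o,d=ray(f,u,y); dz=(R.from_quat(f['s']['ee_rot']).as_matrix()@np.array(f['mount'])[:3,2])@d
  print(y,q.min(),q.max(),(o+d*f['range_z'][y,int(u)]/dz).round(4))
E
```

```text
clock: 5.82
tool_pos: [0.6185, -0.2737, 0.0768]
ee_rot: [0.659, 0.752, 0.0, 0.0]
ft_force: [-0.2, 0.1, -0.3]
grip_width: 0.0052
grasp_force: 0.0
(array([ 620.3, -286.8]), array([14.4, 84.4]), 7.2, 1648)
204 317
204 310 329 [ 0.616  -0.2438  0.0186]
214 309 330 [ 0.6157 -0.2504  0.0196]
224 309 330 [ 0.6164 -0.2576  0.0172]
234 309 329 [ 0.6168 -0.2641  0.0187]
244 309 329 [ 0.6179 -0.2711  0.0185]
254 309 329 [ 0.6188 -0.2779  0.0189]
264 309 329 [ 0.62   -0.2854  0.0176]
274 315 325 [ 0.6215 -0.2922  0.0188]
284 315 325 [ 0.6225 -0.2997  0.0185]
294 315 325 [ 0.6236 -0.3076  0.0176]
304 315 325 [ 0.6246 -0.3153  0.0177]
314 315 325 [ 0.6257 -0.3232  0.0179]
```

Run:
```python
from m1h import *
f=grab('wrist'); save(f,'w5.png',(240,150,400,350,3)); M=np.array(f['mount']);print(M.round(4).tolist(),f['s']['tool_pos'],f['s']['grip_width'])
for v in range(258,330,5):
  for u in (306,312,320,328,334):
    dx,dy=u-f['cx'],v-f['cy'];r=np.hypot(dx,dy);t=r/foc(f);Z=f['range_z'][v,u]
    p=M@np.array([Z*np.tan(t)*dx/r,Z*np.tan(t)*dy/r,Z,1]);print((u,v),(p[:3]*1000).round(0).tolist(),end=' ')
  print()
```

```text
[[0.0005, -0.9679, -0.2512, 0.0703], [1.0, 0.0003, 0.0008, 0.0003], [-0.0007, -0.2512, 0.9679, -0.183], [0.0, 0.0, 0.0, 1.0]] [ 0.61817141 -0.27350717  0.07589485] 0.0044562999852651415
(306, 258) [-12.0, -10.0, 72.0] (312, 258) [-8.0, -5.0, 60.0] (320, 258) [-6.0, 0.0, 56.0] (328, 258) [-8.0, 6.0, 61.0] (334, 258) [-12.0, 11.0, 72.0] 
(306, 263) [-16.0, -10.0, 72.0] (312, 263) [-11.0, -5.0, 60.0] (320, 263) [-11.0, 0.0, 58.0] (328, 263) [-12.0, 6.0, 62.0] (334, 263) [-15.0, 11.0, 72.0] 
(306, 268) [11.0, -6.0, -15.0] (312, 268) [-15.0, -5.0, 60.0] (320, 268) [-14.0, 0.0, 58.0] (328, 268) [-15.0, 6.0, 60.0] (334, 268) [12.0, 7.0, -16.0] 
(306, 273) [11.0, -6.0, -21.0] (312, 273) [10.0, -3.0, -17.0] (320, 273) [-18.0, 0.0, 58.0] (328, 273) [10.0, 4.0, -20.0] (334, 273) [11.0, 7.0, -21.0] 
(306, 278) [12.0, -6.0, -29.0] (312, 278) [10.0, -3.0, -26.0] (320, 278) [-21.0, 0.0, 57.0] (328, 278) [10.0, 4.0, -25.0] (334, 278) [12.0, 7.0, -30.0] 
(306, 283) [12.0, -6.0, -35.0] (312, 283) [11.0, -3.0, -33.0] (320, 283) [-25.0, 0.0, 58.0] (328, 283) [10.0, 4.0, -31.0] (334, 283) [12.0, 6.0, -37
[... 699 characters left out ...]
1.0, 57.0] (328, 308) [10.0, 3.0, -56.0] (334, 308) [33.0, 4.0, -105.0] 
(306, 313) [32.0, -3.0, -106.0] (312, 313) [10.0, -2.0, -61.0] (320, 313) [-48.0, 1.0, 57.0] (328, 313) [11.0, 3.0, -63.0] (334, 313) [31.0, 4.0, -104.0] 
(306, 318) [31.0, -3.0, -106.0] (312, 318) [30.0, -2.0, -104.0] (320, 318) [30.0, 0.0, -104.0] (328, 318) [30.0, 2.0, -105.0] (334, 318) [32.0, 4.0, -107.0] 
(306, 323) [32.0, -3.0, -110.0] (312, 323) [29.0, -1.0, -106.0] (320, 323) [29.0, 0.0, -106.0] (328, 323) [30.0, 2.0, -106.0] (334, 323) [30.0, 4.0, -107.0] 
(306, 328) [30.0, -3.0, -110.0] (312, 328) [29.0, -1.0, -107.0] (320, 328) [29.0, 0.0, -108.0] (328, 328) [29.0, 2.0, -107.0] (334, 328) [29.0, 4.0, -107.0]
```

View pics/w5.png

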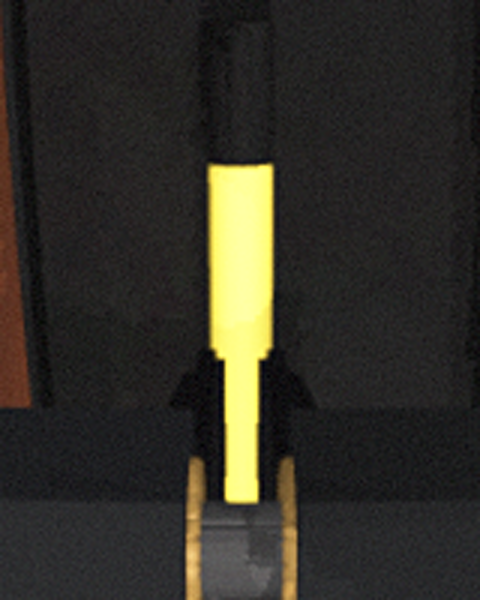

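The depth readings put the fingertips about 11 mm behind the TCP rather than ahead of it, so the fingers closed above the barrel. I'll reopen and go about 22 mm lower, in guarded steps.

```bash
python3 -m inch '[{"linear":[0,0,0],"dr":[0,0,0]},{"linear":[0,0,0],"dr":[0,0,0]},{"linear":[0,0,0],"dr":[0,0,0]},{"linear":[0,0,0],"dr":[0,0,0]},{"linear":[0,0,2],"dr":[0,0,0]},{"linear":[0,0,4],"dr":[0,0,0]},{"linear":[0,0,5.5],"dr":[0,0,0]},{"linear":[0,0,6.4],"dr":[0,0,0]},{"linear":[0,0,6.8],"dr":[0,0,0]},{"linear":[0,0,7.1],"dr":[0,0,0]},{"linear":[0,0,7.3],"dr":[0,0,0]},{"linear":[0,0,7.3],"dr":[0,0,0]}]' 4
python3 -m inch '[{"linear":[0,0,0.15],"dr":[0,0,0]},{"linear":[0,0,0.3],"dr":[0,0,0]},{"linear":[0,0,0.45],"dr":[0,0,0]},{"linear":[0,0,0.5],"dr":[0,0,0]},{"linear":[0,0,0.5],"dr":[0,0,0]}]'
```

```text
clock: 6.92
tool_pos: [0.6187, -0.2738, 0.0037]
ee_rot: [0.659, 0.752, 0.0, 0.0]
ft_force: [0.0, 0.7, -0.4]
grip_width: 0.0398
grasp_force: 0.0
clock: 7.33
tool_pos: [0.6185, -0.2736, -0.0016]
ee_rot: [0.659, 0.752, 0.0, -0.0]
ft_force: [0.1, 0.4, -0.7]
grip_width: 0.0399
grasp_force: 0.0
```

```bash
python3 -m inch '[{"linear":[0,0,0.1],"dr":[0,0,0]},{"linear":[0,0,0.2],"dr":[0,0,0]},{"linear":[0,0,0.3],"dr":[0,0,0]},{"linear":[0,0,0.3],"dr":[0,0,0]}]'
```

```text
clock: 7.67
tool_pos: [0.6184, -0.2736, -0.0048]
ee_rot: [0.659, 0.752, 0.0, -0.0]
ft_force: [-0.1, 0.5, -1.2]
grip_width: 0.0399
grasp_force: 0.0
```

```bash
python3 -m inch '[{"linear":[0,0,0],"dr":[0,0,0]},{"linear":[0,0,0],"dr":[0,0,0]},{"linear":[0,0,0],"dr":[0,0,0]},{"linear":[0,0,0],"dr":[0,0,0]},{"linear":[0,0,0],"dr":[0,0,0]},{"linear":[0,0,0],"dr":[0,0,0]},{"linear":[0,0,0],"dr":[0,0,0]},{"linear":[0,0,0],"dr":[0,0,0]}]' 0.5 15
python3 -m inch '[{"linear":[0,0,-0.5],"dr":[0,0,0]},{"linear":[0,0,-1.5],"dr":[0,0,0]},{"linear":[0,0,-3],"dr":[0,0,0]},{"linear":[0,0,-5],"dr":[0,0,0]},{"linear":[0,0,-8],"dr":[0,0,0]},{"linear":[0,0,-12],"dr":[0,0,0]},{"linear":[0,0,-15],"dr":[0,0,0]},{"linear":[0,0,-16],"dr":[0,0,0]},{"linear":[0,0,-16],"dr":[0,0,0]}]'
python3 - <<'E'
from m1h import *
f=grab('wrist'); save(f,'w6.png',(230,130,410,330,3)); print(f['s']['grip_width'],f['s']['grasp_force'])
H,S,V=hsv(f); m=comp((abs(H-27)<8)&(S>100)&(V>120),(200,100,440,330)); ys,xs=np.nonzero(m); M=np.array(f['mount'])
for v in range(ys.min()+2,ys.max(),8):
    u=int(xs[ys==v].mean()); dx,dy=u-f['cx'],v-f['cy'];r=np.hypot(dx,dy);t=r/foc(f);Z=f['range_z'][v,u]
    print(v,u,(M@np.array([Z*np.tan(t)*dx/r,Z*np.tan(t)*dy/r,Z,1]))[:3].round(4))
E
```

```text
clock: 8.33
tool_pos: [0.6185, -0.2737, -0.0046]
ee_rot: [0.659, 0.752, 0.0, -0.0]
ft_force: [-0.2, 0.3, -0.3]
grip_width: 0.0141
grasp_force: 15.0
clock: 9.08
tool_pos: [0.6195, -0.2742, 0.1594]
ee_rot: [0.659, 0.752, 0.001, 0.003]
ft_force: [0.1, 0.1, -0.4]
grip_width: 0.0142
grasp_force: 15.0
0.014185500141111617 14.99969556927681
236 320 [ 0.029   0.0004 -0.0223]
244 320 [ 0.0253  0.0004 -0.0225]
252 320 [ 0.0215  0.0004 -0.022 ]
260 320 [ 0.0179  0.0004 -0.0227]
268 320 [ 0.0139  0.0004 -0.0223]
276 319 [ 0.0103 -0.     -0.0232]
284 319 [ 0.0066 -0.     -0.0239]
292 319 [ 0.0019 -0.     -0.0223]
300 319 [-0.0025 -0.     -0.0217]
308 320 [-0.0059  0.0005 -0.0234]
316 320 [-0.0103  0.0005 -0.0232]
```

View pics/w6.png

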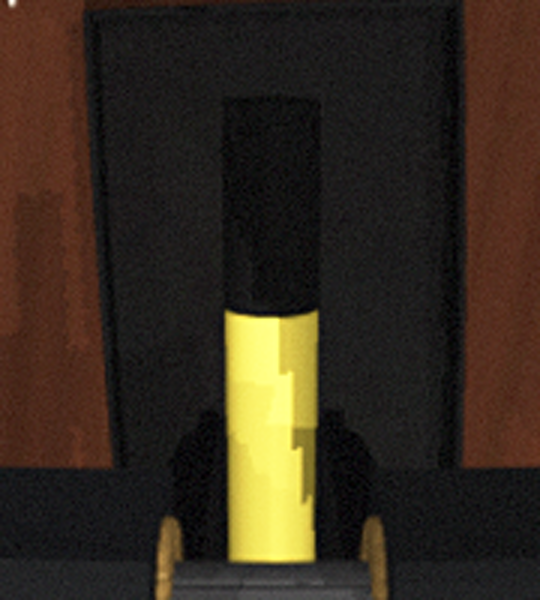

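The highlighter is held level, its underside 8 mm behind the TCP, and its middle about 2–3 mm toward the camera side. Next: the rest's left notch.

Run:
```python
from h import *
goal(.458,.184,.2,86.5)
```

```text
linear [47.49 -9.89 -4.4 ] dr [  0.    0.1 -78.9] rows 11.7 q6 -0.65 clk 9.1
```

```bash
python3 -m inch '[{"linear":[2,-1.5,-1.5],"dr":[0,0,-2]},{"linear":[5,-3.5,-3],"dr":[0,0,-6]},{"linear":[8.5,-5,-4.4],"dr":[0,0,-12]},{"linear":[12.5,-6,-4.4],"dr":[0,0,-19]},{"linear":[16.5,-7,-4.4],"dr":[0,0,-26]},{"linear":[20.5,-8,-4.4],"dr":[0,0,-33]},{"linear":[24.5,-9,-4.4],"dr":[0,0,-40]},{"linear":[28.5,-9.9,-4.4],"dr":[0,0,-47]},{"linear":[32.5,-9.9,-4.4],"dr":[0,0,-54]},{"linear":[36.5,-9.9,-4.4],"dr":[0,0,-61]},{"linear":[40,-9.9,-4.4],"dr":[0,0,-67]},{"linear":[43.5,-9.9,-3],"dr":[0,0,-72]},{"linear":[46,-9.9,-1],"dr":[0,0,-76]},{"linear":[47.2,-9.9,1],"dr":[0,0,-78]},{"linear":[47.5,-9.9,3],"dr":[0,0,-78.9]},{"linear":[47.5,-9.9,3.6],"dr":[0,0,-78.9]},{"linear":[47.5,-9.9,3.6],"dr":[0,0,-78.9]},{"linear":[47.5,-9.9,3.6],"dr":[0,0,-78.9]}]'
python3 - <<'E'
from m1h import *
f=grab('wrist'); save(f,'w7.png'); print(f['s']['grip_width'],f['s']['tool_pos'])
goal(.458,.184,.01,86.5)
E
```

```text
clock: 10.63
tool_pos: [0.4577, 0.1837, 0.1191]
ee_rot: [0.031, 1.0, -0.0, -0.001]
ft_force: [0.4, 0.0, -0.1]
grip_width: 0.0139
grasp_force: 15.0
0.013873136302909131 [0.45770308 0.18370034 0.11913465]
linear [1.000e-02 3.000e-02 1.098e+01] dr [ 0.  -0.  -0.1] rows 2.6 q6 -1.26 clk 10.7
```

View pics/w7.png

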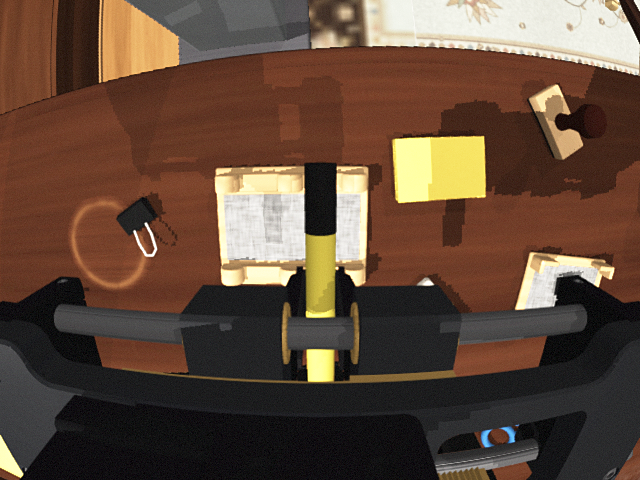

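The highlighter is over the rest, whose board spans columns 216–367 with its near edge at row ~167. clip_a is at (138,215).

Run:
```python
from m1h import *
f=grab('wrist'); H,S,V=hsv(f)
grey=(S<60)&(V>100)&(V<240)
m=np.zeros(S.shape,bool); m[192:265,205:380]=grey[192:265,205:380]
print('felt',*rect(f,m,.006)); 
for v in(205,225,245):
    q=np.nonzero(m[v])[0]; print(v,q.min(),q.max(),plane(f,q.min(),v,.006).round(4),plane(f,q.max(),v,.006).round(4))
for p in((216,167),(367,166),(222,284),(364,282)):print(p,plane(f,*p,.008).round(4))
m=comp(V<50,(110,190,160,240));print('clip_a body',*rect(f,m,.012))
br=(S<60)&(V>170);m2=comp(br,(125,215,165,260));print('loop',*rect(f,m2,.016))
```

```text
felt [455.1 160. ] [111.6  55.8] 86.4 6050
205 224 359 [0.4331 0.1057 0.006 ] [0.4405 0.2165 0.006 ]
225 226 358 [0.4501 0.1054 0.006 ] [0.4571 0.215  0.006 ]
245 227 357 [0.4674 0.1041 0.006 ] [0.4742 0.2135 0.006 ]
(216, 167) [0.401  0.1028 0.008 ]
(367, 166) [0.409  0.2241 0.008 ]
(222, 284) [0.5018 0.0952 0.008 ]
(364, 282) [0.5069 0.2183 0.008 ]
clip_a body [434.8  25. ] [22.  37.9] 26.9 845
loop [456.1  33.4] [28.7 18. ] 19.6 184
```

```bash
python3 -m inch '[{"linear":[0,0.1,2],"dr":[0,0,0]},{"linear":[0,0.1,5],"dr":[0,0,0]},{"linear":[0,0.1,7.5],"dr":[0,0,0]},{"linear":[0,0.1,9.2],"dr":[0,0,0]},{"linear":[0,0.1,10.2],"dr":[0,0,0]},{"linear":[0,0.1,10.7],"dr":[0,0,0]},{"linear":[0,0.1,11],"dr":[0,0,0]},{"linear":[0,0.1,11.2],"dr":[0,0,0]},{"linear":[0,0.1,11.25],"dr":[0,0,0]},{"linear":[0,0.1,11.25],"dr":[0,0,0]},{"linear":[0,0.1,11.25],"dr":[0,0,0]},{"linear":[0,0.1,11.25],"dr":[0,0,0]}]'
python3 -m inch '[{"linear":[0,0,0],"dr":[0,0,0]},{"linear":[0,0,0],"dr":[0,0,0]},{"linear":[0,0,0],"dr":[0,0,0]},{"linear":[0,0,0],"dr":[0,0,0]},{"linear":[0,0,0],"dr":[0,0,0]},{"linear":[0,0,-0.5],"dr":[0,0,0]},{"linear":[0,0,-2],"dr":[0,0,0]},{"linear":[0,0,-5],"dr":[0,0,0]},{"linear":[0,0,-9],"dr":[0,0,0]},{"linear":[0,0,-13],"dr":[0,0,0]},{"linear":[0,0,-17],"dr":[0,0,0]},{"linear":[0,0,-19],"dr":[0,0,0]},{"linear":[0,0,-19],"dr":[0,0,0]},{"linear":[0,0,-19],"dr":[0,0,0]}]' 3.5
python3 - <<'E'
from m1h import *
f=grab('wrist'); H,S,V=hsv(f); m=comp((abs(H-27)<8)&(S>100)&(V>120),(280,150,400,300)); print('marker',rect(f,m,.022))
save(f,'w8.png')
goal(.520,-.128,.19,10.8)
E
```

```text
clock: 11.73
tool_pos: [0.4581, 0.1852, 0.0074]
ee_rot: [0.031, 1.0, 0.0, 0.0]
ft_force: [-0.0, 0.2, -0.8]
grip_width: 0.014
grasp_force: 15.0
clock: 12.9
tool_pos: [0.458, 0.1852, 0.198]
ee_rot: [0.031, 1.0, 0.0, 0.001]
ft_force: [-0.9, -0.1, -0.3]
grip_width: 0.0349
grasp_force: 0.0
marker (array([473.9, 183.8]), array([15. , 88.2]), 86.7, 831)
linear [ -8.17 -30.86   0.68] dr [ 0.  -0.  75.7] rows 10.6 q6 -1.26 clk 12.9
```

```bash
python3 -m inch '[{"linear":[-0.5,-2,0],"dr":[0,0,2]},{"linear":[-1.5,-5,0],"dr":[0,0,6]},{"linear":[-2.5,-9,0],"dr":[0,0,13]},{"linear":[-3.5,-13,0],"dr":[0,0,20]},{"linear":[-4.5,-17,0],"dr":[0,0,27]},{"linear":[-5.5,-21,0],"dr":[0,0,34]},{"linear":[-6.5,-25,0],"dr":[0,0,41]},{"linear":[-7.5,-28,0.7],"dr":[0,0,48]},{"linear":[-8.2,-30,2],"dr":[0,0,55]},{"linear":[-8.2,-30.9,4],"dr":[0,0,62]},{"linear":[-8.2,-30.9,5.5],"dr":[0,0,68.5]},{"linear":[-8.2,-30.9,6],"dr":[0,0,73]},{"linear":[-8.2,-30.9,6],"dr":[0,0,75.5]},{"linear":[-8.2,-30.9,6],"dr":[0,0,75.7]},{"linear":[-8.2,-30.9,6],"dr":[0,0,75.7]}]'
python3 - <<'E'
from m1h import *
f=grab('wrist'); H,S,V=hsv(f); save(f,'w9.png',(160,60,480,300,2))
m=comp(V<60,(270,60,370,262)); print('pen',rect(f,m,.005)); ys,xs=np.nonzero(m)
for v in (ys.min(),ys.min()+20,(ys.min()+ys.max())//2,ys.max()): q=xs[ys==v]; print(v,q.min(),q.max(),plane(f,q.mean(),v,.005).round(4))
goal(.519,-.129,-.009,10.8)
E
```

```text
clock: 14.2
tool_pos: [0.5202, -0.1281, 0.1357]
ee_rot: [0.637, 0.771, -0.0, -0.001]
ft_force: [-0.9, -0.8, 0.1]
grip_width: 0.0352
grasp_force: 0.0
pen (array([ 514.9, -111.2]), array([  9.1, 101.5]), 10.2, 767)
145 317 319 [ 0.5059 -0.0613  0.005 ]
165 313 323 [ 0.5089 -0.0779  0.005 ]
203 313 322 [ 0.5144 -0.1099  0.005 ]
261 314 321 [ 0.5245 -0.161   0.005 ]
linear [-0.07 -0.13 14.51] dr [-0.1 -0.1  0.1] rows 3.5 q6 -0.55 clk 14.2
```

View pics/w9.png

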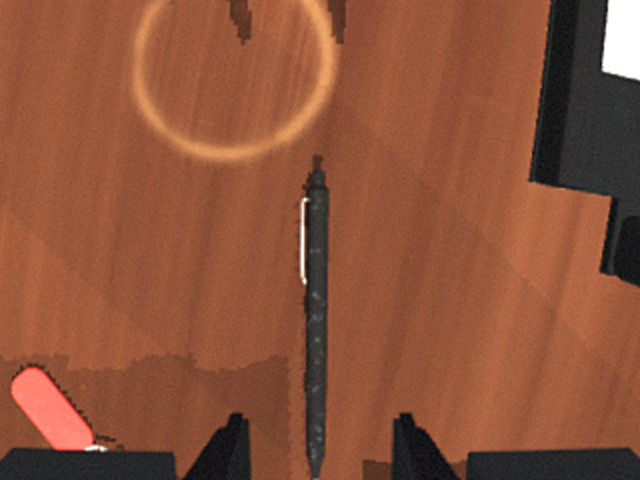

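Pen's visible top end is at crop (317,170) and its clip at the left. At mid-length the gripper body would graze the printer's corner, so I grip about 17 mm toward the writing tip.

Run:
```python
from h import *
goal(.5217,-.1475,-.009,10.6)
```

```text
linear [-1.94 -0.21 14.51] dr [-0.1 -0.1  0.3] rows 3.5 q6 -0.55 clk 14.2
```

```bash
python3 -m inch '[{"linear":[-1,-0.2,2],"dr":[0,0,0.3]},{"linear":[-1.9,-0.2,5],"dr":[0,0,0.3]},{"linear":[-1.9,-0.2,8.5],"dr":[0,0,0.3]},{"linear":[-1.9,-0.2,11],"dr":[0,0,0.3]},{"linear":[-1.9,-0.2,12.5],"dr":[0,0,0.3]},{"linear":[-1.9,-0.2,13.2],"dr":[0,0,0.3]},{"linear":[-1.9,-0.2,13.7],"dr":[0,0,0.3]},{"linear":[-1.9,-0.2,14.1],"dr":[0,0,0.3]},{"linear":[-1.9,-0.2,14.3],"dr":[0,0,0.3]},{"linear":[-1.9,-0.2,14.5],"dr":[0,0,0.3]},{"linear":[-1.9,-0.2,14.5],"dr":[0,0,0.3]},{"linear":[-1.9,-0.2,14.5],"dr":[0,0,0.3]}]'
python3 -m inch '[{"linear":[0,0,0],"dr":[0,0,0]},{"linear":[0,0,0],"dr":[0,0,0]},{"linear":[0,0,0],"dr":[0,0,0]},{"linear":[0,0,0],"dr":[0,0,0]},{"linear":[0,0,0],"dr":[0,0,0]},{"linear":[0,0,0],"dr":[0,0,0]},{"linear":[0,0,0],"dr":[0,0,0]},{"linear":[0,0,0],"dr":[0,0,0]}]' 0.3 15
python3 -m inch '[{"linear":[0,0,-0.5],"dr":[0,0,0]},{"linear":[0,0,-1.5],"dr":[0,0,0]},{"linear":[0,0,-3],"dr":[0,0,0]},{"linear":[0,0,-6],"dr":[0,0,0]},{"linear":[0,0,-10],"dr":[0,0,0]},{"linear":[0,0,-14],"dr":[0,0,0]},{"linear":[0,0,-17],"dr":[0,0,0]},{"linear":[0,0,-19],"dr":[0,0,0]},{"linear":[0,0,-19],"dr":[0,0,0]},{"linear":[0,0,-19],"dr":[0,0,0]}]'
python3 - <<'E'
from m1h import *
f=grab('wrist'); save(f,'w10.png',(220,60,420,320,2)); M=np.array(f['mount']); H,S,V=hsv(f)
m=comp((f['range_z']<.3)&(V<75),(290,60,350,300)); ys,xs=np.nonzero(m); print(ys.min(),ys.max())
for v in range(ys.min()+3,ys.max(),20):
    u=int(np.median(xs[ys==v])); dx,dy=u-f['cx'],v-f['cy'];r=np.hypot(dx,dy);t=r/foc(f);Z=f['range_z'][v,u]
    print(v,u,(M@np.array([Z*np.tan(t)*dx/r,Z*np.tan(t)*dy/r,Z,1]))[:3].round(4))
# rest hover
goal(.454+.012,.135,.18,86.4)
E
```

```text
clock: 15.25
tool_pos: [0.5225, -0.1474, -0.0076]
ee_rot: [0.64, 0.769, 0.0, 0.0]
ft_force: [-1.0, 0.2, 0.8]
grip_width: 0.0347
grasp_force: 0.0
clock: 15.92
tool_pos: [0.5223, -0.1473, -0.008]
ee_rot: [0.64, 0.769, 0.0, 0.0]
ft_force: [-0.9, -0.1, 1.8]
grip_width: 0.009
grasp_force: 15.0
clock: 16.75
tool_pos: [0.5224, -0.1474, 0.1834]
ee_rot: [0.64, 0.769, 0.0, 0.001]
ft_force: [1.2, 0.3, 0.1]
grip_width: 0.0092
grasp_force: 15.0
105 299
108 323 [ 0.0858  0.0017 -0.0158]
128 322 [ 0.0767  0.0013 -0.0178]
148 322 [ 0.0678  0.0013 -0.0166]
168 322 [ 0.0589  0.0013 -0.017 ]
188 322 [ 0.0499  0.0013 -0.0172]
208 322 [ 0.041   0.0013 -0.0185]
228 322 [ 0.0314  0.0013 -0.017 ]
248 321 [ 0.0219  0.0009 -0.0173]
268 321 [ 0.0122  0.0009 -0.0175]
288 320 [ 0.0022  0.0004 -0.018 ]
linear [28.76 -0.37  0.2 ] dr [  0.    0.  -75.9] rows 10.6 q6 -0.58 clk 16.8
```

```bash
python3 -m inch '[{"linear":[1.5,0,0],"dr":[0,0,-2]},{"linear":[4,0,0],"dr":[0,0,-6]},{"linear":[7.5,0,0],"dr":[0,0,-13]},{"linear":[11,0,0],"dr":[0,0,-20]},{"linear":[14,0,0],"dr":[0,0,-27]},{"linear":[17,0,0],"dr":[0,0,-34]},{"linear":[20,0,0],"dr":[0,0,-41]},{"linear":[23,0,0],"dr":[0,0,-48]},{"linear":[25,-0.4,0],"dr":[0,0,-55]},{"linear":[27,-0.4,0.2],"dr":[0,0,-62]},{"linear":[28.2,-0.4,2],"dr":[0,0,-69]},{"linear":[28.8,-0.4,4],"dr":[0,0,-74]},{"linear":[28.8,-0.4,6],"dr":[0,0,-75.9]},{"linear":[28.8,-0.4,8],"dr":[0,0,-75.9]},{"linear":[28.8,-0.4,9],"dr":[0,0,-75.9]},{"linear":[28.8,-0.4,9],"dr":[0,0,-75.9]},{"linear":[28.8,-0.4,9],"dr":[0,0,-75.9]}]'
python3 - <<'E'
from m1h import *
f=grab('wrist'); save(f,'w11.png'); M=np.array(f['mount']); H,S,V=hsv(f)
m=comp((abs(H-27)<8)&(S>100)&(V>120),(330,120,420,300));print('marker y',*rect(f,m,.022))
goal(.465,.1345,.008,86.4)
E
```

```text
clock: 18.22
tool_pos: [0.465, 0.1354, 0.091]
ee_rot: [0.031, 1.0, -0.0, -0.001]
ft_force: [-0.4, -0.1, 0.3]
grip_width: 0.0088
grasp_force: 15.0
marker y [465.2 186.3] [18.1 71.6] 86.5 1046
linear [ 0.04 -0.09  8.38] dr [-0.  -0.1  0. ] rows 2.0 q6 -1.36 clk 18.3
```

View pics/w11.png

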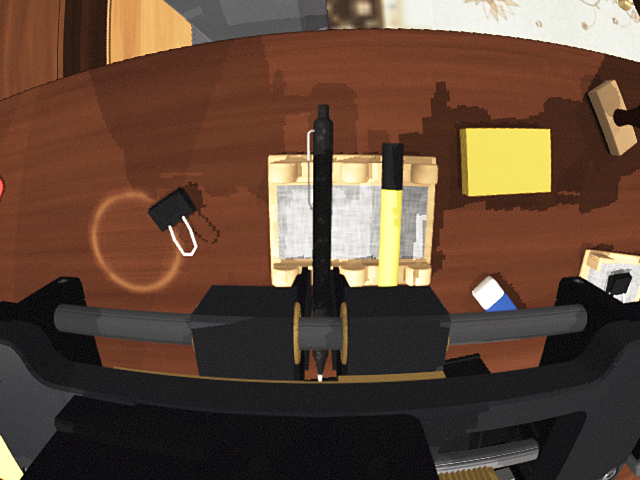

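The highlighter sits in the left notch and the pen hangs over the right one. Lowering and releasing the pen.

```bash
python3 -m inch '[{"linear":[0,-0.1,2],"dr":[0,0,0]},{"linear":[0,-0.1,4.5],"dr":[0,0,0]},{"linear":[0,-0.1,6.2],"dr":[0,0,0]},{"linear":[0,-0.1,7.2],"dr":[0,0,0]},{"linear":[0,-0.1,7.8],"dr":[0,0,0]},{"linear":[0,-0.1,8.1],"dr":[0,0,0]},{"linear":[0,-0.1,8.3],"dr":[0,0,0]},{"linear":[0,-0.1,8.4],"dr":[0,0,0]},{"linear":[0,-0.1,8.4],"dr":[0,0,0]},{"linear":[0,-0.1,8.4],"dr":[0,0,0]}]'
python3 -m inch '[{"linear":[0,0,0],"dr":[0,0,0]},{"linear":[0,0,0],"dr":[0,0,0]},{"linear":[0,0,0],"dr":[0,0,0]},{"linear":[0,0,0],"dr":[0,0,0]},{"linear":[0,0,0],"dr":[0,0,0]},{"linear":[0,0,-0.5],"dr":[0,0,0]},{"linear":[0,0,-2],"dr":[0,0,0]},{"linear":[0,0,-5],"dr":[0,0,0]},{"linear":[0,0,-9],"dr":[0,0,0]},{"linear":[0,0,-13],"dr":[0,0,0]},{"linear":[0,0,-16],"dr":[0,0,0]},{"linear":[0,0,-16],"dr":[0,0,0]},{"linear":[0,0,-16],"dr":[0,0,0]}]' 2.5
python3 - <<'E'
from m1h import *
f=grab('wrist'); M=np.array(f['mount']); H,S,V=hsv(f)
m=comp((abs(H-27)<8)&(S>100)&(V>120),(330,120,420,300));print('marker',*rect(f,m,.022))
m=comp(V<60,(300,90,345,285));print('pen',*rect(f,m,.019))
m=comp(V<50,(150,150,250,260));print('clip_a body',*rect(f,m,.010))
m2=comp((S<60)&(V>170),(150,190,250,280));print('loop',*rect(f,m2,.014))
save(f,'w12.png',(120,100,450,310,2))
E
```

```text
clock: 19.1
tool_pos: [0.4663, 0.1342, 0.0085]
ee_rot: [0.032, 0.999, 0.0, 0.0]
ft_force: [-0.1, -1.5, -0.5]
grip_width: 0.009
grasp_force: 15.0
clock: 20.18
tool_pos: [0.4664, 0.1342, 0.1696]
ee_rot: [0.032, 0.999, 0.0, 0.002]
ft_force: [0.8, -0.7, -0.5]
grip_width: 0.0251
grasp_force: 0.0
marker [473.7 183.8] [17.1 88. ] 87.6 826
pen [448.  136.3] [  8.9 136.8] 86.3 1179
clip_a body [435.4  23.3] [22.7 35.4] 25.3 734
loop [456.6  32.6] [28.  18.2] 25.7 167
```

View pics/w12.png

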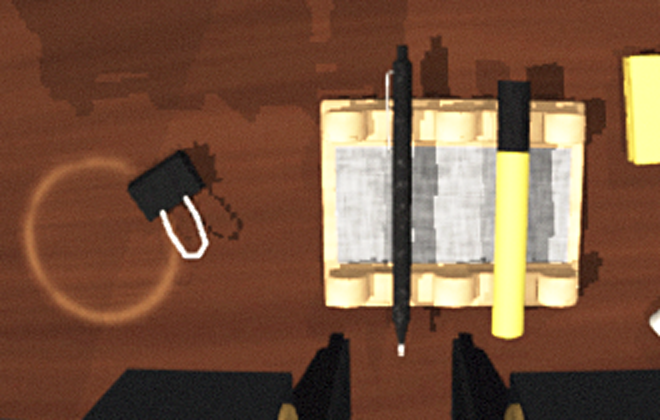

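The pen and highlighter both lie centred over the two bars. clip_a's body is at crop (167,185), loop pointing away from the robot. That fits the measured body centre (435, 23) mm and its heading of about 25°.

Run:
```python
from h import *
goal(.4365,.0235,.05,115.3);goal(.4365,.0235,-.009,115.3)
```

```text
linear [  2.22 -11.23  11.82] dr [  0.    0.1 -28.9] rows 4.0 q6 -1.36 clk 20.2
linear [  2.23 -11.23  17.72] dr [  0.    0.1 -28.9] rows 5.1 q6 -1.36 clk 20.2
```

```bash
python3 -m inch '[{"linear":[0.4,-2,0],"dr":[0,0,-4]},{"linear":[1,-5,0],"dr":[0,0,-11]},{"linear":[1.6,-8.5,1],"dr":[0,0,-18]},{"linear":[2.2,-11,3],"dr":[0,0,-25]},{"linear":[2.2,-11.2,6],"dr":[0,0,-28.9]},{"linear":[2.2,-11.2,9.5],"dr":[0,0,-28.9]},{"linear":[2.2,-11.2,12],"dr":[0,0,-28.9]},{"linear":[2.2,-11.2,12],"dr":[0,0,-28.9]},{"linear":[2.2,-11.2,14],"dr":[0,0,-28.9]},{"linear":[2.2,-11.2,15.5],"dr":[0,0,-28.9]},{"linear":[2.2,-11.2,16.5],"dr":[0,0,-28.9]},{"linear":[2.2,-11.2,17.1],"dr":[0,0,-28.9]},{"linear":[2.2,-11.2,17.5],"dr":[0,0,-28.9]},{"linear":[2.2,-11.2,17.7],"dr":[0,0,-28.9]},{"linear":[2.2,-11.2,17.7],"dr":[0,0,-28.9]},{"linear":[2.2,-11.2,17.7],"dr":[0,0,-28.9]}]' 5.5
python3 -m inch '[{"linear":[0,0,0],"dr":[0,0,0]},{"linear":[0,0,0],"dr":[0,0,0]},{"linear":[0,0,0],"dr":[0,0,0]},{"linear":[0,0,0],"dr":[0,0,0]},{"linear":[0,0,0],"dr":[0,0,0]},{"linear":[0,0,0],"dr":[0,0,0]},{"linear":[0,0,0],"dr":[0,0,0]},{"linear":[0,0,0],"dr":[0,0,0]}]' 2 15
python3 -m inch '[{"linear":[0,0,-0.5],"dr":[0,0,0]},{"linear":[0,0,-1.5],"dr":[0,0,0]},{"linear":[0,0,-3],"dr":[0,0,0]},{"linear":[0,0,-6],"dr":[0,0,0]},{"linear":[0,0,-10],"dr":[0,0,0]},{"linear":[0,0,-14],"dr":[0,0,0]},{"linear":[0,0,-18],"dr":[0,0,0]},{"linear":[0,0,-20],"dr":[0,0,0]},{"linear":[0,0,-20],"dr":[0,0,0]},{"linear":[0,0,-20],"dr":[0,0,0]}]'
python3 - <<'E'
from h import *
goal(.606,-.241,.19,100.3)
E
```

```text
clock: 21.57
tool_pos: [0.4371, 0.0238, -0.0086]
ee_rot: [-0.219, 0.976, -0.0, 0.0]
ft_force: [0.2, -0.4, 0.2]
grip_width: 0.055
grasp_force: 0.0
clock: 22.23
tool_pos: [0.437, 0.0238, -0.009]
ee_rot: [-0.219, 0.976, 0.0, 0.0]
ft_force: [-0.7, -0.3, 4.5]
grip_width: 0.0313
grasp_force: 15.0
clock: 23.07
tool_pos: [0.4369, 0.0238, 0.1917]
ee_rot: [-0.219, 0.976, -0.0, 0.001]
ft_force: [0.6, 0.5, -0.7]
grip_width: 0.031
grasp_force: 15.0
linear [ -3.99 -31.16   0.21] dr [-0.   0.1 15. ] rows 7.5 q6 -2.11 clk 23.1
```

```bash
python3 -m inch '[{"linear":[-0.3,-2,0],"dr":[0,0,1]},{"linear":[-0.7,-5,0],"dr":[0,0,4]},{"linear":[-1.2,-9,0],"dr":[0,0,8]},{"linear":[-1.7,-13,0],"dr":[0,0,12]},{"linear":[-2.2,-17,0],"dr":[0,0,15]},{"linear":[-2.7,-21,0],"dr":[0,0,15]},{"linear":[-3.2,-25,0],"dr":[0,0,15]},{"linear":[-3.7,-28.5,0],"dr":[0,0,15]},{"linear":[-4,-30.5,1],"dr":[0,0,15]},{"linear":[-4,-31.2,3],"dr":[0,0,15]},{"linear":[-4,-31.2,6],"dr":[0,0,15]},{"linear":[-4,-31.2,9],"dr":[0,0,15]},{"linear":[-4,-31.2,9],"dr":[0,0,15]},{"linear":[-4,-31.2,9],"dr":[0,0,15]},{"linear":[-4,-31.2,9],"dr":[0,0,15]}]'
python3 - <<'E'
from h import *
goal(.606,-.241,-.004,100.3)
from m1h import *
f=grab('wrist'); save(f,'w13.png')
H,S,V=hsv(f)
# rim corners of tray: dark mask hull near side
m=comp((V<60)&(f['range_z']>.2),(60,60,600,265)); 
c,_=cv2.findContours(m.astype(np.uint8),0,1); h=cv2.convexHull(max(c,key=len)); a=cv2.approxPolyDP(h,6,True)[:,0]
for p in a: print(p,plane(f,*p,.02).round(4))
E
```

```text
clock: 24.32
tool_pos: [0.6065, -0.2413, 0.1013]
ee_rot: [-0.09, 0.996, 0.0, -0.0]
ft_force: [0.3, -0.6, 1.3]
grip_width: 0.031
grasp_force: 15.0
linear [ 0.04  0.04 10.53] dr [ 0. -0. -0.] rows 2.5 q6 -2.23 clk 24.3
[186 184] [ 0.5831 -0.3472  0.02  ]
[191 262] [ 0.6432 -0.3373  0.02  ]
[167 264] [ 0.649  -0.3577  0.02  ]
[161 185] [ 0.5868 -0.3678  0.02  ]
```

```bash
python3 -m inch '[{"linear":[0,0,2],"dr":[0,0,0]},{"linear":[0,0,5],"dr":[0,0,0]},{"linear":[0,0,7.5],"dr":[0,0,0]},{"linear":[0,0,9],"dr":[0,0,0]},{"linear":[0,0,9.8],"dr":[0,0,0]},{"linear":[0,0,10.2],"dr":[0,0,0]},{"linear":[0,0,10.5],"dr":[0,0,0]},{"linear":[0,0,10.6],"dr":[0,0,0]},{"linear":[0,0,10.6],"dr":[0,0,0]},{"linear":[0,0,10.6],"dr":[0,0,0]}]'
python3 -m inch '[{"linear":[0,0,0],"dr":[0,0,0]},{"linear":[0,0,0],"dr":[0,0,0]},{"linear":[0,0,0],"dr":[0,0,0]},{"linear":[0,0,0],"dr":[0,0,0]},{"linear":[0,0,-0.5],"dr":[0,0,0]},{"linear":[0,0,-2],"dr":[0,0,0]},{"linear":[0,0,-5],"dr":[0,0,0]},{"linear":[0,0,-9],"dr":[0,0,0]},{"linear":[0,0,-13],"dr":[0,0,0]},{"linear":[0,0,-17],"dr":[0,0,0]},{"linear":[0,0,-20],"dr":[0,0,0]},{"linear":[0,0,-22],"dr":[0,0,0]},{"linear":[0,0,-22],"dr":[0,0,0]},{"linear":[0,0,-22],"dr":[0,0,0]}]' 4.5
python3 - <<'E'
from m1h import *
f=grab('wrist'); save(f,'w14.png'); H,S,V=hsv(f)
m=comp((S<70)&(V>150),(270,150,370,330)); print('loop',*rect(f,m,.016))
p0=np.array(f['s']['tool_pos']); 
# clip loop centre is at clip x=+10
goal(.5275,.4262,.25,87.8)
E
```

```text
clock: 25.2
tool_pos: [0.6067, -0.2415, -0.0041]
ee_rot: [-0.089, 0.996, -0.0, 0.001]
ft_force: [-0.2, 0.6, -0.0]
grip_width: 0.0312
grasp_force: 15.0
clock: 26.37
tool_pos: [0.6063, -0.2414, 0.216]
ee_rot: [-0.089, 0.996, -0.001, 0.001]
ft_force: [-1.1, -0.1, -0.3]
grip_width: 0.0454
grasp_force: 0.0
loop [ 744.3 -222.2] [  4.6 106.6] 10.5 316
linear [-4.17 67.07 -3.52] dr [ 0.  -0.  12.5] rows 16.1 q6 -2.23 clk 26.4
```

```bash
python3 -m inch '[{"linear":[0.5,2,-1],"dr":[0,0,1]},{"linear":[1.5,5,-2.5],"dr":[0,0,3]},{"linear":[2,9,-3.5],"dr":[0,0,6]},{"linear":[2,13,-3.5],"dr":[0,0,9]},{"linear":[2,17,-3.5],"dr":[0,0,12.5]},{"linear":[2,21,-3.5],"dr":[0,0,12.5]},{"linear":[2,25,-3.5],"dr":[0,0,12.5]},{"linear":[2,29,-3.5],"dr":[0,0,12.5]},{"linear":[1.5,33,-3.5],"dr":[0,0,12.5]},{"linear":[1,37,-3.5],"dr":[0,0,12.5]},{"linear":[0.5,41,-3.5],"dr":[0,0,12.5]},{"linear":[0,45,-3],"dr":[0,0,12.5]},{"linear":[-0.4,49,-2],"dr":[0,0,12.5]},{"linear":[-0.8,53,-1],"dr":[0,0,12.5]},{"linear":[-1.2,57,0],"dr":[0,0,12.5]},{"linear":[-1.4,61,1],"dr":[0,0,12.5]},{"linear":[-1.4,64.5,1.6],"dr":[0,0,12.5]},{"linear":[-1.4,66.5,1.6],"dr":[0,0,12.5]},{"linear":[-1.4,67,1.6],"dr":[0,0,12.5]},{"linear":[-1.4,67,1.6],"dr":[0,0,12.5]}]'
python3 - <<'E'
from m1h import *
f=grab('wrist'); H,S,V=hsv(f); save(f,'w15.png'); print(f['s']['tool_pos'])
M=lambda P:[int(a) for a in P]
# project roi of holder roughly: search all
dark=(V<50)&(f['range_z']>.25); 
n,l,st,c=cv2.connectedComponentsWithStats(dark.astype(np.uint8))
for i in range(1,n):
    if 100<st[i,4]<3000: print('dark',st[i].tolist(),rect(f,l==i,.017))
wood=((V>130)&(abs(H-22)<8)&(S<190))|((S<60)&(V>90)); n,l,st,c=cv2.connectedComponentsWithStats(wood.astype(np.uint8))
for i in range(1,n):
    if st[i,4]>1500: print('wood',st[i].tolist(),rect(f,l==i,.014))
E
```

```text
clock: 28.08
tool_pos: [0.4997, 0.4212, 0.1971]
ee_rot: [0.019, 1.0, -0.001, -0.001]
ft_force: [-0.9, -0.7, -0.5]
grip_width: 0.0452
grasp_force: 0.0
[0.49971935 0.42119931 0.19707934]
dark [21, 10, 19, 74, 989] (array([264.4,  71.6]), array([101.3,  29.7]), 0.0, 989)
dark [43, 20, 19, 57, 613] (array([279.8, 112.8]), array([28.5, 70.4]), 89.8, 613)
dark [66, 123, 12, 118, 617] (array([448.3, 134.2]), array([ 10.2, 137.9]), 85.8, 617)
dark [95, 132, 13, 29, 337] (array([412.6, 184.2]), array([16.7, 31.1]), 85.4, 337)
dark [435, 137, 118, 47, 899] (array([438.4, 605.9]), array([ 34.6, 146.8]), 13.6, 899)
dark [576, 210, 64, 52, 2736] (array([537.9, 800.8]), array([131.2,  61. ]), 84.0, 2736)
dark [316, 230, 23, 21, 452] (array([527.4, 426.9]), array([22.4, 20.9]), 88.6, 452)
dark [83, 287, 62, 22, 878] (array([591. , 169.9]), array([25.6, 95.1]), 3.5, 878)
dark [0, 293, 31, 10, 195] (array([597.3, -17.3]), array([12.9, 78.9]), 3.9, 195)
dark [99, 352, 32, 18, 379] (array([681.2, 144.9]), array([26.5, 51.4]), 4.8, 379)
dark [0, 436, 23, 44, 558] (array([1037.2, -296.5]), array([ 66.1, 238.1]), 53.5, 558)
wood [19, 0, 153, 71, 5451] (array([274. , 150.4]), array([251.4,  89.2]), 72.8, 5451)
wood [286, 0, 354, 69, 13739] (array([294.1, 633.8]), array([ 99.4, 479.2]), 8.6, 13739)
wood [152, 106, 73, 51, 2208] (array([413.7, 288.8]), array([50.8, 75.9]), 3.2, 2208)
wood [102, 138, 40, 103, 3079] (array([464.7, 203.6]), array([ 51.6, 116.4]), 82.8, 3079)
wood [73, 142, 28, 85, 1902] (array([453.3, 153.7]), array([35.3, 97.2]), 86.5, 1902)
wood [273, 205, 109, 89, 6758] (array([539.9, 425.7]), array([105.4,  84.2]), 80.5, 6758)
```

Run:
```python
from h import *
goal(.5282,.4268,-.0035,88.2)
```

```text
linear [-2.8   0.81 20.11] dr [-0.1 -0.1 -0.4] rows 4.9 q6 -0.94 clk 28.1
```

```bash
python3 -m inch '[{"linear":[-1,0.3,1],"dr":[0,0,-0.4]},{"linear":[-2.5,0.8,4],"dr":[0,0,-0.4]},{"linear":[-2.8,0.8,8],"dr":[0,0,-0.4]},{"linear":[-2.8,0.8,12],"dr":[0,0,-0.4]},{"linear":[-2.8,0.8,15],"dr":[0,0,-0.4]},{"linear":[-2.8,0.8,17],"dr":[0,0,-0.4]},{"linear":[-2.8,0.8,18.3],"dr":[0,0,-0.4]},{"linear":[-2.8,0.8,19.1],"dr":[0,0,-0.4]},{"linear":[-2.8,0.8,19.6],"dr":[0,0,-0.4]},{"linear":[-2.8,0.8,19.9],"dr":[0,0,-0.4]},{"linear":[-2.8,0.8,20.1],"dr":[0,0,-0.4]},{"linear":[-2.8,0.8,20.1],"dr":[0,0,-0.4]},{"linear":[-2.8,0.8,20.1],"dr":[0,0,-0.4]}]'
python3 -m inch '[{"linear":[0,0,0],"dr":[0,0,0]},{"linear":[0,0,0],"dr":[0,0,0]},{"linear":[0,0,0],"dr":[0,0,0]},{"linear":[0,0,0],"dr":[0,0,0]},{"linear":[0,0,0],"dr":[0,0,0]},{"linear":[0,0,0],"dr":[0,0,0]},{"linear":[0,0,0],"dr":[0,0,0]},{"linear":[0,0,0],"dr":[0,0,0]}]' 1.5 15
python3 -m inch '[{"linear":[0,0,-0.5],"dr":[0,0,0]},{"linear":[0,0,-1.5],"dr":[0,0,0]},{"linear":[0,0,-3],"dr":[0,0,0]},{"linear":[0,0,-6],"dr":[0,0,0]},{"linear":[0,0,-10],"dr":[0,0,0]},{"linear":[0,0,-14],"dr":[0,0,0]},{"linear":[0,0,-18],"dr":[0,0,0]},{"linear":[0,0,-22],"dr":[0,0,0]},{"linear":[0,0,-24],"dr":[0,0,0]},{"linear":[0,0,-24],"dr":[0,0,0]},{"linear":[0,0,-24],"dr":[0,0,0]}]'
python3 - <<'E'
from h import *
goal(.47,.15,.24,88.2);goal(.619,-.316,.22,100.3)
E
```

```text
clock: 29.22
tool_pos: [0.5293, 0.4276, -0.0011]
ee_rot: [0.016, 1.0, 0.0, 0.001]
ft_force: [-1.0, -0.8, 0.4]
grip_width: 0.0448
grasp_force: 0.0
clock: 29.88
tool_pos: [0.529, 0.4275, -0.0018]
ee_rot: [0.016, 1.0, 0.0, 0.0]
ft_force: [-1.5, -0.0, 3.7]
grip_width: 0.0245
grasp_force: 15.0
clock: 30.8
tool_pos: [0.529, 0.4274, 0.2397]
ee_rot: [0.016, 1.0, 0.001, 0.001]
ft_force: [-0.4, 0.9, -1.4]
grip_width: 0.0242
grasp_force: 15.0
linear [  5.   -27.91  -0.08] dr [ 0.1  0.1 -0. ] rows 6.8 q6 -0.96 clk 30.8
linear [-11.38 -74.01   1.88] dr [  0.1   0.1 -12.1] rows 18.0 q6 -0.96 clk 30.8
```

```bash
python3 -m inch '[{"linear":[1,-2,0],"dr":[0,0,0]},{"linear":[2.2,-5,0],"dr":[0,0,0]},{"linear":[3.2,-9,0],"dr":[0,0,0]},{"linear":[4,-13,0],"dr":[0,0,0]},{"linear":[4.5,-17,0],"dr":[0,0,0]},{"linear":[4.8,-21,0],"dr":[0,0,0]},{"linear":[5,-25,0],"dr":[0,0,0]},{"linear":[4.5,-29,0],"dr":[0,0,0]},{"linear":[3.5,-33,0],"dr":[0,0,-1]},{"linear":[2.3,-37,0],"dr":[0,0,-2]},{"linear":[1,-41,0],"dr":[0,0,-3]},{"linear":[-0.5,-45,0],"dr":[0,0,-4]},{"linear":[-2,-49,0],"dr":[0,0,-5]},{"linear":[-3.5,-52.8,0],"dr":[0,0,-6]},{"linear":[-5,-56.5,0],"dr":[0,0,-7]},{"linear":[-6.5,-60,0],"dr":[0,0,-8]},{"linear":[-8,-63.5,0.5],"dr":[0,0,-9]},{"linear":[-9.5,-67,1],"dr":[0,0,-10]},{"linear":[-10.5,-70,1.5],"dr":[0,0,-11]},{"linear":[-11,-72,1.9],"dr":[0,0,-12.1]}]'
python3 - <<'E'
from m1h import *
goal(.619,-.316,.10,100.3)
f=grab('wrist'); H,S,V=hsv(f); save(f,'w16.png')
E
```

```text
clock: 32.47
tool_pos: [0.6156, -0.2985, 0.2161]
ee_rot: [-0.089, 0.996, 0.001, -0.001]
ft_force: [0.2, -0.5, -0.3]
grip_width: 0.0246
grasp_force: 15.0
linear [-0.06 -1.81 11.61] dr [ 0.1 -0.1 -0.1] rows 2.8 q6 -2.3 clk 32.5
```

```bash
python3 -m inch '[{"linear":[0,-1.8,2],"dr":[0,0,0]},{"linear":[0,-1.8,6],"dr":[0,0,0]},{"linear":[0,-1.8,10],"dr":[0,0,0]},{"linear":[0,-1.8,14],"dr":[0,0,0]},{"linear":[0,-1.8,17],"dr":[0,0,0]},{"linear":[0,-1.8,19],"dr":[0,0,0]},{"linear":[0,-1.8,20.3],"dr":[0,0,0]},{"linear":[0,-1.8,21],"dr":[0,0,0]},{"linear":[0,-1.8,21.4],"dr":[0,0,0]},{"linear":[0,-1.8,21.7],"dr":[0,0,0]},{"linear":[0,-1.8,21.8],"dr":[0,0,0]},{"linear":[0,-1.8,21.8],"dr":[0,0,0]},{"linear":[0,-1.8,21.8],"dr":[0,0,0]}]'
python3 -m inch '[{"linear":[0,0,0],"dr":[0,0,0]},{"linear":[0,0,0],"dr":[0,0,0]},{"linear":[0,0,0],"dr":[0,0,0]},{"linear":[0,0,0],"dr":[0,0,0]},{"linear":[0,0,-0.5],"dr":[0,0,0]},{"linear":[0,0,-2],"dr":[0,0,0]},{"linear":[0,0,-5],"dr":[0,0,0]},{"linear":[2,0,-9],"dr":[0,0,0]},{"linear":[4,2,-13],"dr":[0,0,0]},{"linear":[6,4,-17],"dr":[0,0,0]},{"linear":[8,5,-21],"dr":[0,0,0]},{"linear":[8,5,-24],"dr":[0,0,0]},{"linear":[8,5,-25],"dr":[0,0,0]},{"linear":[8,5,-25],"dr":[0,0,0]}]' 4
python3 - <<'E'
from m1h import *
f=grab('wrist'); H,S,V=hsv(f); save(f,'w17.png',(160,80,480,320,2)); print(f['s']['tool_pos'])
M=(S<80)&(V>110)&(f['range_z']>.25); n,l,st,c=cv2.connectedComponentsWithStats(M.astype(np.uint8))
for i in range(1,n):
    if st[i,4]>40:
        r=rect(f,l==i,.018)
        if 550<r[0][0]<700 and -370<r[0][1]<-180: print(st[i].tolist(),r)
E
```

```text
clock: 33.6
tool_pos: [0.6194, -0.3137, 0.0019]
ee_rot: [-0.089, 0.996, -0.0, 0.001]
ft_force: [-0.0, 0.1, -0.7]
grip_width: 0.0242
grasp_force: 15.0
clock: 34.77
tool_pos: [0.532, -0.2791, 0.2566]
ee_rot: [-0.089, 0.996, -0.003, 0.003]
ft_force: [-0.3, -0.4, -0.2]
grip_width: 0.0397
grasp_force: 0.0
[ 0.53199975 -0.27906959  0.25656621]
[333, 272, 16, 26, 172] (array([ 627.7, -237.8]), array([33.2, 18.4]), 11.0, 172)
[280, 274, 9, 25, 88] (array([ 642.5, -303.6]), array([ 7.9, 33.2]), 86.0, 88)
```

View pics/w17.png

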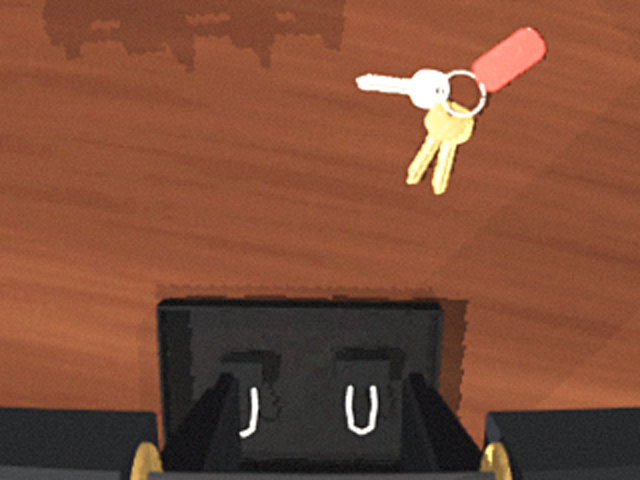

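Both clips stand flat side by side in the tray, their loops at crop (250,412) and (362,410). Last comes the pad.

Run:
```python
from h import *
goal(.412,.27,.2,2)
```

```text
linear [ 2.02 56.15  5.17] dr [ -0.3   0.  -81.7] rows 13.5 q6 -2.34 clk 34.8
```

```bash
python3 -m inch '[{"linear":[0,2,0],"dr":[0,0,3]},{"linear":[0.2,5,0],"dr":[0,0,8]},{"linear":[0.3,9,0],"dr":[0,0,15]},{"linear":[0.5,13,0],"dr":[0,0,22]},{"linear":[0.6,17,0],"dr":[0,0,29]},{"linear":[0.8,21,0],"dr":[0,0,36]},{"linear":[1,25,0],"dr":[0,0,43]},{"linear":[1.2,29,0],"dr":[0,0,50]},{"linear":[1.4,33,0.5],"dr":[0,0,57]},{"linear":[1.6,37,1],"dr":[0,0,64]},{"linear":[1.8,41,2],"dr":[0,0,71]},{"linear":[2,45,3],"dr":[0,0,78]},{"linear":[2,49,4],"dr":[0,0,85]},{"linear":[2,53,5],"dr":[0,0,91]},{"linear":[2,55.5,5.2],"dr":[0,0,96]},{"linear":[2,56.2,5.2],"dr":[0,0,98.3]},{"linear":[2,56.2,5.2],"dr":[0,0,98.3]},{"linear":[2,56.2,5.2],"dr":[0,0,98.3]},{"linear":[2,56.2,5.2],"dr":[0,0,98.3]}]' 8
python3 - <<'E'
from m1h import *
f=grab('wrist'); H,S,V=hsv(f); save(f,'w18.png'); print(f['s']['tool_pos'])
m=(abs(H-28)<8)&(S>100)&(V>120); n,l,st,c=cv2.connectedComponentsWithStats(m.astype(np.uint8))
for i in range(1,n):
    if st[i,4]>500: print(st[i].tolist(),rect(f,l==i,.013))
wood=((V>130)&(abs(H-22)<8)&(S<190))|((S<60)&(V>90)); n,l,st,c=cv2.connectedComponentsWithStats(wood.astype(np.uint8))
for i in range(1,n):
    if st[i,4]>1000: print('wood',st[i].tolist(),rect(f,l==i,.014))
E
```

```text
clock: 36.4
tool_pos: [0.4112, 0.2705, 0.198]
ee_rot: [0.694, 0.72, -0.001, -0.0]
ft_force: [0.2, -0.5, 0.1]
grip_width: 0.08
grasp_force: 0.0
[0.41122844 0.27050312 0.19802205]
[295, 160, 53, 77, 1036] (array([411.7, 284.8]), array([51.8, 77.3]), 1.9, 1036)
[334, 288, 66, 18, 514] (array([466.5, 181.4]), array([15.7, 73.5]), 85.5, 514)
wood [0, 0, 231, 157, 33366] (array([138.2, 443.7]), array([222.2, 356.9]), 87.6, 33366)
wood [404, 13, 92, 116, 6870] (array([539.8, 425.7]), array([109.9,  84.2]), 80.7, 6870)
wood [249, 56, 69, 54, 1375] (array([370.8, 399.8]), array([62.6, 32. ]), 29.0, 1375)
wood [0, 204, 204, 99, 11618] (array([100.6, 235.6]), array([370.8, 134.4]), 15.7, 11618)
wood [313, 254, 95, 52, 3144] (array([455.7, 200.6]), array([51.2, 97.4]), 85.5, 3144)
wood [310, 299, 90, 19, 1306] (array([453.7, 166.6]), array([98.3, 21.9]), 1.7, 1306)
wood [163, 322, 321, 25, 5655] (array([420.9, 129.9]), array([383.1,  26.1]), 2.1, 5655)
wood [420, 409, 89, 53, 1648] (array([631.7, -21.9]), array([124.7, 100.1]), 23.3, 1648)
```

Run:
```python
from h import *
goal(.4117,.2848,-.009,1.9)
```

```text
linear [ 1.48  0.09 20.74] dr [-0.1  0.   0.1] rows 5.0 q6 0.41 clk 36.5
```

```bash
python3 -m inch '[{"linear":[0.8,0,1],"dr":[0,0,0]},{"linear":[1.5,0.1,4],"dr":[0,0,0]},{"linear":[1.5,0.1,8],"dr":[0,0,0]},{"linear":[1.5,0.1,12],"dr":[0,0,0]},{"linear":[1.5,0.1,15.5],"dr":[0,0,0]},{"linear":[1.5,0.1,17.7],"dr":[0,0,0]},{"linear":[1.5,0.1,19],"dr":[0,0,0]},{"linear":[1.5,0.1,19.8],"dr":[0,0,0]},{"linear":[1.5,0.1,20.2],"dr":[0,0,0]},{"linear":[1.5,0.1,20.5],"dr":[0,0,0]},{"linear":[1.5,0.1,20.7],"dr":[0,0,0]},{"linear":[1.5,0.1,20.7],"dr":[0,0,0]},{"linear":[1.5,0.1,20.7],"dr":[0,0,0]}]'
python3 -m inch '[{"linear":[0,0,0],"dr":[0,0,0]},{"linear":[0,0,0],"dr":[0,0,0]},{"linear":[0,0,0],"dr":[0,0,0]},{"linear":[0,0,0],"dr":[0,0,0]},{"linear":[0,0,0],"dr":[0,0,0]},{"linear":[0,0,0],"dr":[0,0,0]},{"linear":[0,0,0],"dr":[0,0,0]},{"linear":[0,0,0],"dr":[0,0,0]},{"linear":[0,0,0],"dr":[0,0,0]}]' 4 20
python3 -m inch '[{"linear":[0,0,-0.5],"dr":[0,0,0]},{"linear":[0,0,-1.5],"dr":[0,0,0]},{"linear":[0,0,-3],"dr":[0,0,0]},{"linear":[0,0,-6],"dr":[0,0,0]},{"linear":[0,0,-10],"dr":[0,0,0]},{"linear":[0,0,-14],"dr":[0,0,0]},{"linear":[0,0,-17],"dr":[0,0,0]},{"linear":[0,0,-18],"dr":[0,0,0]},{"linear":[0,0,-18],"dr":[0,0,0]},{"linear":[0,0,-18],"dr":[0,0,0]}]'
python3 - <<'E'
from m1h import *
f=grab('wrist'); H,S,V=hsv(f); p=f['s']['tool_pos']; print(p)
m=(abs(H-28)<8)&(S>100)&(V>90); m=comp(m,(200,80,440,330)); print('pad in hand',*rect(f,m,p[2]+.021)); 
M=np.array(f['mount']);ys,xs=np.nonzero(m)
for v in range(ys.min()+3,ys.max(),25):
  for u in (xs[ys==v].min()+6,xs[ys==v].max()-6):
    dx,dy=u-f['cx'],v-f['cy'];r=np.hypot(dx,dy)+1e-9;t=r/foc(f);Z=f['range_z'][v,u]
    print(v,u,(M@np.array([Z*np.tan(t)*dx/r,Z*np.tan(t)*dy/r,Z,1]))[:3].round(4))
goal(.540,.4257,.15,-9.4)
E
```

```text
clock: 37.53
tool_pos: [0.4124, 0.2861, -0.0074]
ee_rot: [0.695, 0.719, 0.001, 0.0]
ft_force: [0.1, -1.1, -0.4]
grip_width: 0.0801
grasp_force: 0.0
clock: 38.28
tool_pos: [0.4121, 0.2859, -0.008]
ee_rot: [0.695, 0.719, 0.0, 0.0]
ft_force: [-0.0, 0.1, 2.8]
grip_width: 0.0502
grasp_force: 20.0
clock: 39.12
tool_pos: [0.4118, 0.2857, 0.1719]
ee_rot: [0.695, 0.719, 0.0, 0.0]
ft_force: [0.4, 0.4, -1.1]
grip_width: 0.0503
grasp_force: 20.0
[0.41175862 0.28573965 0.17185385]
pad in hand [411.8 299.3] [51.1 51.3] 1.8 11300
216 273 [ 0.0369 -0.0212 -0.016 ]
216 366 [ 0.0369  0.0217 -0.0157]
241 271 [ 0.0266 -0.0217 -0.0218]
241 369 [ 0.0268  0.0225 -0.0227]
266 272 [ 0.015  -0.0215 -0.0228]
266 369 [ 0.0145  0.0231 -0.0213]
291 273 [ 0.002  -0.0217 -0.0216]
291 367 [ 0.0025  0.0225 -0.0228]
316 275 [ 0.0298 -0.0104 -0.1028]
316 366 [ 0.0297  0.0115 -0.1025]
linear [13.57 13.33  2.07] dr [-0.1  0.  11.4] rows 4.6 q6 0.44 clk 39.2
```

```bash
python3 -m inch '[{"linear":[1.5,1.5,0],"dr":[0,0,2]},{"linear":[4,4,0],"dr":[0,0,5]},{"linear":[6.8,6.7,0],"dr":[0,0,8]},{"linear":[9.5,9.4,0.5],"dr":[0,0,11.4]},{"linear":[12,11.8,2],"dr":[0,0,11.4]},{"linear":[13.3,13,4],"dr":[0,0,11.4]},{"linear":[13.6,13.3,7],"dr":[0,0,11.4]},{"linear":[13.6,13.3,9],"dr":[0,0,11.4]},{"linear":[13.6,13.3,9],"dr":[0,0,11.4]},{"linear":[13.6,13.3,9],"dr":[0,0,11.4]},{"linear":[13.6,13.3,9],"dr":[0,0,11.4]}]'
python3 - <<'E'
from m1h import *
f=grab('wrist'); H,S,V=hsv(f); save(f,'w19.png'); p=f['s']['tool_pos']; print(p)
wood=((V>130)&(abs(H-22)<8)&(S<170)); n,l,st,c=cv2.connectedComponentsWithStats(wood.astype(np.uint8))
for i in range(1,n):
    r=rect(f,l==i,.023) if st[i,4]>60 else None
    if r and 470<r[0][0]<610 and 350<r[0][1]<500: print('wood',st[i].tolist(),r)
goal(.540,.4257,-.003,-9.4)
E
```

```text
clock: 40.08
tool_pos: [0.5404, 0.4264, 0.0821]
ee_rot: [0.763, 0.647, -0.0, -0.0]
ft_force: [-0.4, 0.1, 0.6]
grip_width: 0.0506
grasp_force: 20.0
[0.54042526 0.42635792 0.08213849]
wood [262, 169, 115, 57, 4053] (array([546. , 461.5]), array([37.5, 75.7]), 82.1, 4053)
wood [267, 216, 111, 102, 6002] (array([538.7, 411.2]), array([74.7, 76.5]), 80.5, 6002)
linear [-0.1  -0.06  8.6 ] dr [ 0.1 -0.1 -0. ] rows 2.1 q6 0.74 clk 40.1
```

```bash
python3 -m inch '[{"linear":[0.1,0,1.5],"dr":[0,0,0]},{"linear":[0.1,0,3.5],"dr":[0,0,0]},{"linear":[0.1,0,5],"dr":[0,0,0]},{"linear":[0.1,0,6],"dr":[0,0,0]},{"linear":[0.1,0,6.8],"dr":[0,0,0]},{"linear":[0.1,0,7.4],"dr":[0,0,0]},{"linear":[0.1,0,7.9],"dr":[0,0,0]},{"linear":[0.1,0,8.2],"dr":[0,0,0]},{"linear":[0.1,0,8.5],"dr":[0,0,0]},{"linear":[0.1,0,8.5],"dr":[0,0,0]},{"linear":[0.1,0,8.5],"dr":[0,0,0]},{"linear":[0.1,0,8.5],"dr":[0,0,0]}]'
```

```text
clock: 41.13
tool_pos: [0.5406, 0.4274, -0.0028]
ee_rot: [0.763, 0.647, 0.0, -0.0]
ft_force: [-0.6, 0.5, 0.5]
grip_width: 0.0503
grasp_force: 20.0
```

Down with no contact force. Releasing and retreating.

```bash
python3 -m inch '[{"linear":[0,0,0],"dr":[0,0,0]},{"linear":[0,0,0],"dr":[0,0,0]},{"linear":[0,0,0],"dr":[0,0,0]},{"linear":[0,0,0],"dr":[0,0,0]},{"linear":[0,0,-0.5],"dr":[0,0,0]},{"linear":[0,0,-2],"dr":[0,0,0]},{"linear":[0,0,-5],"dr":[0,0,0]},{"linear":[0,0,-9],"dr":[0,0,0]},{"linear":[-1,-1,-13],"dr":[0,0,0]},{"linear":[-3,-3,-17],"dr":[0,0,0]},{"linear":[-6,-6,-20],"dr":[0,0,0]},{"linear":[-7,-8,-21],"dr":[0,0,0]},{"linear":[-7,-8,-21],"dr":[0,0,0]},{"linear":[-7,-8,-21],"dr":[0,0,0]},{"linear":[-7,-8,-21],"dr":[0,0,0]}]' 6
python3 - <<'E'
from m1h import *
for n in('wrist','scene','top'):
    f=grab(n); H,S,V=hsv(f); save(f,'end_'+n+'.png')
    m=(abs(H-28)<8)&(S>100)&(V>120); k,l,st,c=cv2.connectedComponentsWithStats(m.astype(np.uint8))
    for i in range(1,k):
        if st[i,4]>100:
            r=rect(f,l==i,.018)
            if 400<r[0][0]<600 and 100<r[0][1]<500:
                v,u=map(int,c[i][::-1]); o,d=ray(f,u,v)
                dz=1 if n!='wrist' else (R.from_quat(f['s']['ee_rot']).as_matrix()@np.array(f['mount'])[:3,2])@d
                print(n,st[i].tolist(),r,'depth pt',(o+d*np.median(f['range_z'][v-2:v+3,u-2:u+3])/dz).round(4))
    if n=='wrist':
        wood=((V>130)&(abs(H-22)<8)&(S<170))|((S<60)&(V>90))|m; k,l,st,c=cv2.connectedComponentsWithStats(wood.astype(np.uint8))
        for i in range(1,k):
            if st[i,4]>500:
                r=rect(f,l==i,.014)
                if 480<r[0][0]<600 and 380<r[0][1]<480: print('holder',r)
print(robot.state()['ft_force'])
E
```

```text
clock: 42.38
tool_pos: [0.4504, 0.3716, 0.2073]
ee_rot: [0.763, 0.647, 0.001, 0.0]
ft_force: [0.3, -0.1, -0.1]
grip_width: 0.06
grasp_force: 0.0
wrist [373, 107, 52, 76, 1145] (array([540.4, 427. ]), array([76.3, 52.4]), 80.3, 1145) depth pt [0.5345 0.4474 0.0188]
wrist [327, 356, 73, 19, 568] (array([471.7, 181.7]), array([18.3, 87.8]), 85.5, 568) depth pt [0.4707 0.1902 0.026 ]
holder (array([539.9, 425.2]), array([104.8,  82.7]), 80.6, 4775)
scene [196, 176, 38, 28, 587] (array([536.6, 421.8]), array([90.6, 67.8]), 76.8, 587) depth pt [0.5372 0.4231 0.0191]
scene [264, 230, 29, 28, 252] (array([477.7, 184.7]), array([22.4, 91.4]), 87.6, 252) depth pt [0.4709 0.1818 0.0265]
top [270, 236, 9, 35, 218] (array([470.4, 182.9]), array([16.8, 87.4]), 86.6, 218) depth pt [0.4722 0.1828 0.0279]
[ 0.53784451 -0.06513123 -0.3517371 ]
```

```bash
python3 -c "
from workcell import robot
print(robot.close_job())"
```

```text
the job is handed in; nothing more can be done
None
```

I sorted all five items and handed the job in at about 42 s: pen and highlighter in separate notches of the rest, both clips side by side flat in the tray, and the sticky-note pad flat inside the holder's guides; `close_job()` returned no verdict, so the result is checked only by my own camera measurements.

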